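# Turn the plate over in the welding fixture

### The job

The first side of the plate in the welding fixture is finished: swing the clamp lever open, lift the plate out and stand it on end in the green slotted stand, letting go of it there so that you can take it again from the other side. Then lay it back in the fixture, fully seated between the stops and pins with its bare steel face up, and swing the clamp lever fully shut over it. Do not disturb the other things on the bench.

Things in the scene. Friction and masses are not known exactly. Their poses are not given: they have to be found in the camera images.
- plate: The workpiece: flat steel plate 120 x 50 x 8 mm, about 0.36 kg. Origin at its very centre; x along its length, y across its width, z through its thickness. +z face: red primer; -z face: bare bright steel with two thin blue layout lines. Bolt holes are only drawn. It starts in the fixture, red face up. Can be pinched across its 50 mm width by the long edges, tool leaning along its length.
- fixture: Welding fixture fixed to the bench. Origin on the bench straight below the nest's middle; z up, x along the nest's length, y across. Dark base plate 10 mm thick (x -80..80, y -38..96 mm) with an aluminium rib on it, 26 mm wide, along x; the plate lies on the rib, its long edges overhanging 12 mm each side. Clamp post 20 mm thick at x 40, y 75 mm.
- nest (a point): Middle of the seat (top of the rib), 40 mm above the bench, axes as the fixture's. A seated plate's centre is 4 mm above it. Brass end stops (inner faces at x +-63, tops 7 mm above the seat) and four brass pins (8 mm thick, at x +-46, y +-32 mm, pointed tops 8 mm above the seat) leave the plate about 3 mm play all round. Either end of the plate may go to either end.
- clamp (a joint): Angle of the clamp lever about its upright hinge: 0 = shut (arm along the fixture's -y, over the plate), 1.8 = end of travel; it grows anticlockwise seen from above, so at 1.57 the arm points along the fixture's +x, clear of the plate. Stays where it is left; friction 0.06 N m (a push of about 1 N at the handle).
- clamp_grip (a point): Point on the axis of the clamp lever's upright yellow handle, a cylinder 18 mm thick, 40 mm tall, standing on the lever 62 mm from the hinge. The point is 20 mm below the handle's top, 20 mm above the lever, 79.5 mm above the bench. The lever is a flat steel arm 14 mm wide, 10 mm thick, reaching 78 mm from the hinge, its underside 1.5 mm above a seated plate.
- clamp_hinge (a point): Point on the clamp's vertical hinge axis at the lever's underside: on the fixture at x 40, y 75, z 49.5 mm.
- stand: Green slotted stand fixed to the bench, base 100 x 70 x 8 mm. Origin on the bench under the slot's middle; z up, y along the slot, x across it. Two cheeks 56 mm long (y) leave a slot 11 mm wide, open at both ends, its floor 8 mm and its flared mouth 41 mm above the bench. The plate stands in it on a short end, its 50 mm width along the slot, its centre 68 mm above the bench.
- hammer: Bystander: hammer lying on the bench, about 0.3 m long, origin under its middle.
- screwdriver: Bystander: screwdriver lying on the bench, origin under its middle.
- wrench: Bystander: wrench lying on the bench, origin under its middle.
- tape: Bystander: roll of masking tape lying flat, 104 mm across, 25 mm high, origin under its centre.
- jar: Bystander: amber jar, 60 mm across, 75 mm tall, origin under its centre.
- tray: Bystander: small open steel tray, 90 x 70 x 25 mm, origin under its centre.
- offcut: Bystander: dark steel offcut, 110 x 30 x 6 mm, origin under its centre.
Not all that is in view belongs to the job. There is more than one size of the fixture; the job needs the largest. Leave any purple look-alike of the plate alone.

How it is judged (in metres and radians):
On the way, in this order (a step that is already met when the one before it is completed fails the run):
1. the clamp lever is swung open (past 1.0 rad) with the plate still in the fixture (value of joint clamp above 1 rad and horizontal distance between plate and fixture below 0.015 m), for 0.1 s.
2. the plate stands on end in the slot of the stand, let go (angle between the x axis of plate and the z axis of stand, either way round below 0.25 rad and horizontal distance between plate and stand below 0.03 m and z of plate in the frame of stand between 0.06 and 0.075 m and contact force between the fingers and plate below 0.2 N), for 0.2 s.
3. the plate is back in the fixture, seated, bare steel face up, let go (horizontal distance between plate and fixture below 0.008 m and z of plate in the frame of fixture between 0.041 and 0.0465 m and angle between plate's own z axis and vertical above 3.06 rad and angle between the x axis of plate and the x axis of fixture, either way round below 0.15 rad and contact force between the fingers and plate below 0.2 N), for 0.2 s.
4. the clamp lever is shut over the plate (value of joint clamp below 0.12 rad and horizontal distance between plate and fixture below 0.008 m and z of plate in the frame of fixture between 0.041 and 0.0465 m and angle between plate's own z axis and vertical above 3.06 rad and angle between the x axis of plate and the x axis of fixture, either way round below 0.15 rad), for 0.1 s.
At the end, for the whole second after the job is handed in: The plate rests in the fixture with its bare steel face up: centre within 8 mm of the nest's middle and 41 to 46.5 mm above the bench, level within 0.08 rad, its length along the fixture within 0.15 rad; it is still and let go, and the clamp lever is shut (joint below 0.12 rad) (all of step 4 and contact force between the fingers and plate below 0.2 N and linear speed of plate below 0.02 m/s and angular speed of plate below 0.2 rad/s); the robot touches nothing.
It fails at once if any of the bystanders (hammer, screwdriver, wrench, tape, jar, tray, offcut) is moved more than 25 mm (distance of any of hammer, screwdriver, wrench, tape, jar, tray, offcut from where it was at the start of the episode above 0.025 m).
It also fails if it takes over 72 s, if anything falls off the work surface, if the arm or the gripper's body presses on something with over 40 N, if the wrist force passes 120 N, or if a joint passes its speed limit or range.

### The arm

A 6-joint arm with a two-finger parallel gripper is mounted at the origin on the work surface. World frame = base frame: x ahead of the robot, y to its left, z up, the work surface at z = 0. Lengths are in m, angles in degrees, forces in N, time in s.
With the tool pointing down it reaches from about 0.25 to 0.725 m from the base axis. Payload 9.7 kg.
Tool frame: the origin (TCP) lies between the finger pads; the fingertips stand 19 mm ahead of it and the grasp point (between the pads) is the TCP; x points along the fingers, y is the direction in which the jaws open and shut, and the axes are right-handed (so a half turn about x gives the same grasp; the last joint's range is limited). The gripper opens to 85 mm and grips with 20 to 120 N. Pads are 22 mm wide; open, the fingers measure 114 mm over their backs; the gripper's body (76 mm by 85 mm) begins 54 mm behind the grasp point. The pads swing forward as they close: fully open they stand 13 mm farther back than shut.
Start: joints at [0, 4.979, 10.078, 95.1, 0, 90], TCP at [0.55, -0, 0.25] pointing down, gripper open.
Joint ranges: [-179.16, 179.16], [-48.56, 103.87], [-65.8, 70.77], [-126.05, 130.52], [-82.76, 87.17], [-180, 180]. Speed limits (degrees/s): [127.2, 127.2, 147.25, 180, 180, 180].

### API

Orientations are given as [roll, pitch, yaw] about the fixed x, y, z axes, in that order (R = Rz(yaw) Ry(pitch) Rx(roll)).
In Python, from workcell import bot gives the robot as it stands. The module is installed in compiled form; this text tells all that it offers.
- The arm moves only by the shell command python3 -m handwheel 'ROWS' [FORCE]. ROWS is JSON, a list of rows, each a list of 7 numbers: the turn, a rotation vector about the tool's x, y, z in degrees, then the shift along the tool's x, y, z in m, then the closure, from -1 (fully open) to 1 (shut), so that 0 is half open. In form: [[ax, ay, az, dx, dy, dz, fingers], ...]. A call has 1 to 20 rows; each row is the pose to reach, as a shift and turn from the pose commanded when the call began, along the tool's axes at that moment; what a row does not reach only later rows make up. A row lasts 1/8 s, in which the tool goes at most 62.5 mm and 10.7 degrees, less where a joint would pass 70% of its speed; a pose out of reach is approached as far as the arm can. A call with a gripper value outside its range is refused whole. The fingers move at their own pace and stop on an object; FORCE is the grip in N (left out, the last holds). Time passes only in rows, so rows that repeat a pose let the fingers close. It gives the time, the measured TCP pose, the force and the opening at its end, in the units of the state.
- bot.get_obs(): the state, without advancing time (a new reading comes with each control period).
- bot.camera(name): name is "scene" or "side" or "wrist"; returns a dict with "frame" (420x560x3 uint8, red, green, blue), "fx", "fy", "cx", "cy" (pixels), "k1" (the pictures are not rectified: a ray, as slopes to the right and down, at radius r is drawn at 1 + k1 r^2 times it, then the intrinsics apply), "R" (3x3) and "t" (3): a world point X has camera coordinates R X + t; the wrist camera has in their place "tool_from_camera" (4x4, takes a point from camera to tool coordinates, whose origin is the TCP and whose axes are the tool frame's). Camera axes: x right, y down, z forward; pixel columns grow to the right and rows downward; lengths in m; the calibration is good to about 2 mm. A picture is of the moment at which its call begins: read the wrist's pose just before it. There is no depth.
- bot.job_done(): hands the job in, once; it reports no verdict.
Trained networks look in a picture, given as the dict that the camera call returned (one of the last four; its "shot" number tells which), for a name from the list of things; names that differ only in an ending like _2 or _b are one class to them, and where a whole thing is asked for, a point or a joint stands for the part that bears it (a point fixed in the world has none). Each returns a list of dicts, best first, with "conf" (0 to 1); they miss things now and then, are a little off and sometimes report something else, mostly with a low value. They report only what shows in the picture. A call takes as long as a camera call. They do not tell look-alikes from the thing itself.
- bot.look_for(name, picture): "bbox" ([left, top, width, height] as shares, 0 to 1, of the picture: columns of its width, rows of its height, round what is visible of it).
- bot.tip_of(name, picture): "centre" ([column, row] as shares, 0 to 1, of the picture: columns of its width, rows of its height: a listed point, or the origin of a listed thing).
The state is a dict: "time": time; "q": joint angles; "qd": joint speeds; "joint_efforts": joint torques, N m; "ee_pos": TCP position; "tcp_rot": TCP orientation; "wrist_force": force on the tool from outside, world axes, zero at the start; "torque": the same for the moment, N m; "opening": finger opening in m.
Only numpy, scipy, OpenCV 4.12 (cv2) and the standard library are available. Lean on these libraries where they do the work, as an engineer would, in place of code of your own. Each camera call takes 0.05 s, during which the arm holds its last target.

## Working session

There is one attempt and no reset: what is moved stays moved. The work goes in short steps, Python scripts to look and compute and a shell command to move; the robot and the scene stay as the last step left them, time stands still between calls to the robot, and variables do not carry over. Pictures are saved under pics/ and viewed, and the job is handed in when it is done.

```bash
mkdir -p pics; ls
cat > h.py <<'E'
import numpy as np, cv2, json
from workcell import bot
from scipy.spatial.transform import Rotation as Rn
def save(c,name): cv2.imwrite('pics/'+name+'.png',c['frame'][:,:,::-1])
def TW():
    o=bot.get_obs(); T=np.eye(4); T[:3,3]=o['ee_pos']; T[:3,:3]=Rn.from_euler('xyz',o['tcp_rot'],degrees=True).as_matrix(); return T
def ext(c,T=None):
    if 'R' in c: return np.array(c['R']),np.array(c['t'])
    M=np.linalg.inv(T@np.array(c['tool_from_camera'])); return M[:3,:3],M[:3,3]
def proj(c,X,T=None):
    R,t=ext(c,T); p=np.atleast_2d(X)@R.T+t; s=p[:,:2]/p[:,2:]; r2=(s**2).sum(1,keepdims=True); s=s*(1+c['k1']*r2)
    return s*[c['fx'],c['fy']]+[c['cx'],c['cy']]
def onz(c,uv,z,T=None):
    R,t=ext(c,T); d=(np.atleast_2d(uv)-[c['cx'],c['cy']])/[c['fx'],c['fy']]; s=d.copy()
    for _ in range(20): s=d/(1+c['k1']*(s**2).sum(1,keepdims=True))
    ray=np.c_[s,np.ones(len(s))]@R; C=-R.T@t
    return C+ray*((z-C[2])/ray[:,2])[:,None]
def px(c): 
    return np.array([c['frame'].shape[1],c['frame'].shape[0]])
E
python3 - <<'E'
from h import *
print(bot.get_obs())
for n in ['scene','side','wrist']:
    T=TW(); c=bot.camera(n); save(c,n+'0')
    print(n,{k:np.round(v,3).tolist() for k,v in c.items() if k!='frame'})
    for nm in ['plate','fixture','nest','clamp_grip','clamp_hinge','stand']:
        for d in bot.tip_of(nm,c)[:4]: print(nm,round(d['conf'],2),np.round(np.array(d['centre'])*px(c),1))
E
```

```text
pics
{'time': 0.0, 'q': array([-1.12456120e-03,  5.01040699e+00,  1.00340364e+01,  9.50999959e+01,
        2.83051960e-04,  9.00002598e+01]), 'qd': array([ 0.00257013, -0.0278878 , -0.05759447,  0.01051459,  0.02074471,
       -0.02240989]), 'joint_efforts': array([ 7.68234549e-04, -5.20392072e+01,  4.64802504e+01,  1.63646933e-02,
        2.23589603e-05, -6.77332673e-05]), 'ee_pos': array([ 5.49789240e-01, -9.47678576e-06,  2.49585968e-01]), 'tcp_rot': array([-90.21210571,  89.92363303, 179.78650974]), 'wrist_force': array([ 0.18329962, -0.23843338, -0.24006414]), 'torque': array([-0.04940534, -0.02281979, -0.08171354]), 'opening': 0.08492260318256539}
scene {'fx': 479.209, 'fy': 479.209, 'cx': 277.02, 'cy': 206.715, 'k1': -0.118, 'R': [[-0.827, 0.562, -0.006], [0.433, 0.631, -0.643], [-0.358, -0.535, -0.765]], 't': [0.448, -0.174, 1.712], 'shot': 1}
plate 0.74 [244.7 170.9]
plate 0.63 [317.9 203.2]
fixture 0.9 [245.  178.6]
fixture 0.85 [300.6 159.9]
fixture 0.57 [188.4 155.1]
nest 0.61 [245.  172.4]
nest 0.58 [183.1 150.3]
nest 0.56 [304.2 159.5]
clamp_grip 0.66 [185.6 136. ]
clam
[... 453 characters left out ...]
xture 0.84 [360.9 319. ]
fixture 0.61 [231.5 288.7]
nest 0.94 [295.7 269.9]
nest 0.89 [235.8 279.9]
nest 0.72 [365.3 315.3]
clamp_grip 0.6 [297.5 272.6]
clamp_grip 0.57 [230.6 284.6]
clamp_grip 0.41 [369.2 319.9]
clamp_hinge 0.91 [318.1 281.5]
clamp_hinge 0.86 [380.8 331.4]
clamp_hinge 0.58 [248.2 293.8]
stand 0.76 [247.6 182.5]
stand 0.25 [359.4 263.4]
wrist {'fx': 377.27, 'fy': 377.27, 'cx': 282.894, 'cy': 210.854, 'k1': 0.024, 'tool_from_camera': [[0.001, -0.32, 0.947, -0.122], [1.0, 0.0, -0.0, -0.0], [-0.0, 0.947, 0.32, -0.082], [0.0, 0.0, 0.0, 1.0]], 'shot': 3}
plate 0.91 [258.5 377.7]
plate 0.57 [121.  190.8]
fixture 0.85 [ 75.9 324.7]
fixture 0.69 [256.3 354.1]
nest 0.62 [ 63.5 344.1]
```

View pics/scene0.png

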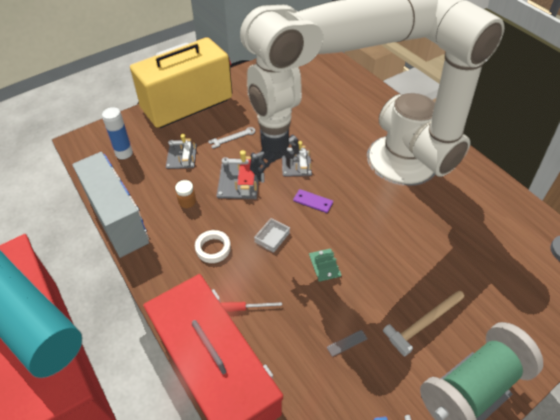

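View pics/side0.png

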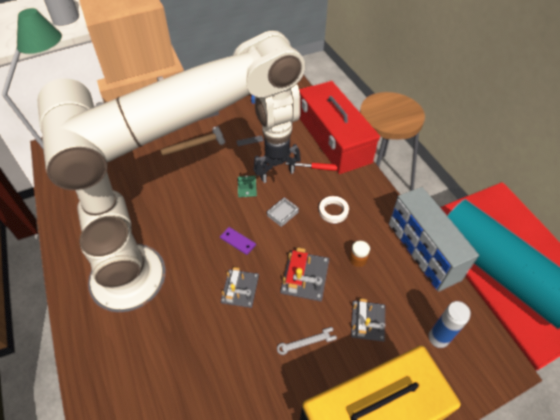

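View pics/wrist0.png

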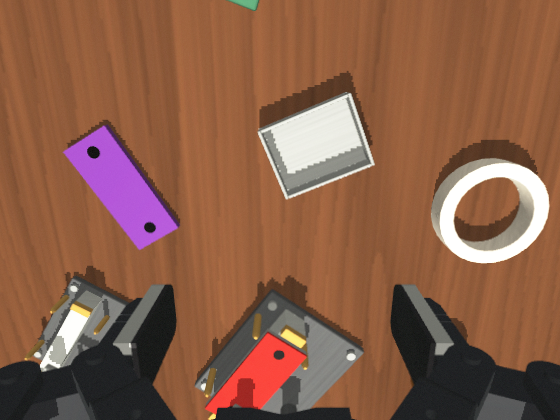

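Run:
```python
from h import *
print(TW().round(3))
a=bot.camera('scene'); b=bot.camera('side')
print('scene',onz(a,[[245,170.9]],.048),onz(a,[[245,172.4]],.04),'side',onz(b,[[296.8,267.2]],.048))
print('stand',onz(a,[[325.4,263.6]],.0),onz(b,[[247.6,182.5]],0))
print('hinge',onz(a,[[225.1,158.8]],.0495),onz(b,[[318.1,281.5]],.0495))
print('grip',onz(a,[[238.7,154.9]],.0795),onz(b,[[297.5,272.6]],.0795))
A=cv2.resize(a['frame'][120:300,180:360],None,fx=4,fy=4,interpolation=3)[:,:,::-1]
cv2.imwrite('pics/sc1.png',A[:600])
cv2.imwrite('pics/si1.png',cv2.resize(b['frame'][160:310,210:350],None,fx=4,fy=4,interpolation=3)[:,:,::-1])
```

```text
[[ 0.    1.   -0.    0.55]
 [-0.   -0.   -1.   -0.  ]
 [-1.    0.    0.    0.25]
 [ 0.    0.    0.    1.  ]]
scene [[ 0.52013432 -0.22320095  0.048     ]] [[ 0.52011052 -0.22409413  0.04      ]] side [[ 0.51834523 -0.22485066  0.048     ]]
stand [[0.5027876 0.1993187 0.       ]] [[0.51905096 0.21555264 0.        ]]
hinge [[ 0.54675937 -0.31042863  0.0495    ]] [[ 0.55672247 -0.29947876  0.0495    ]]
grip [[ 0.51277591 -0.27231671  0.0795    ]] [[ 0.50337897 -0.25929849  0.0795    ]]
```

View pics/si1.png

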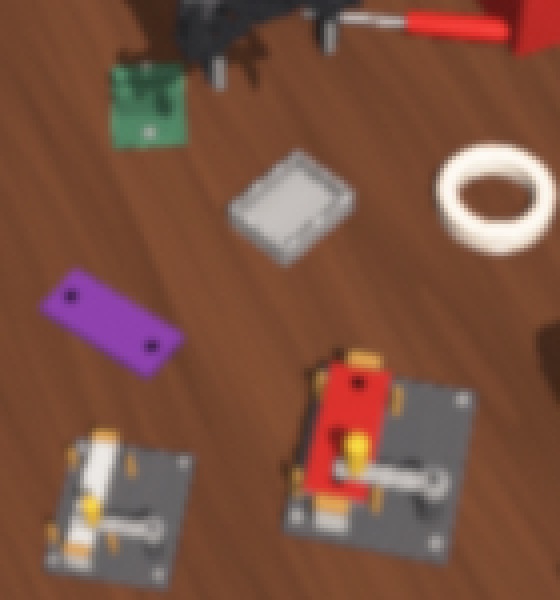

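View pics/sc1.png

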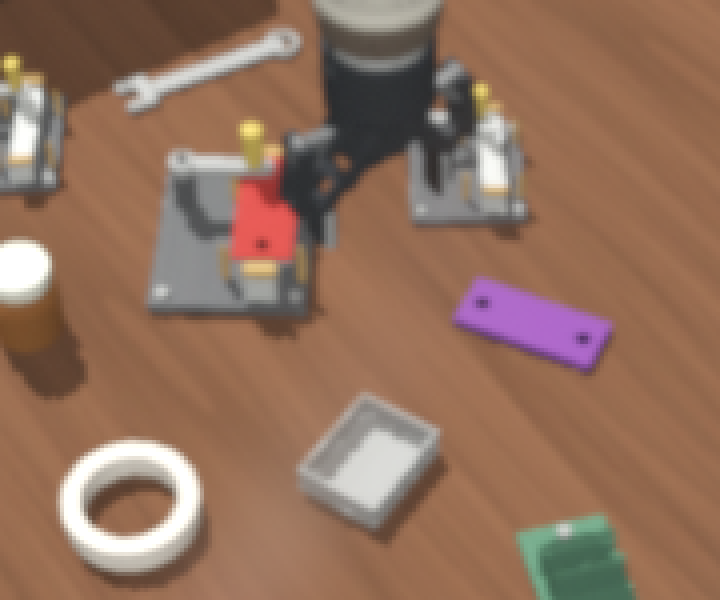

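```bash
python3 -m handwheel '[[0,0,0,0,-0.02,-0.06,-1],[0,0,0,0,-0.04,-0.12,-1],[0,0,0,0,-0.04,-0.18,-1],[0,0,0,0,-0.04,-0.22,-1],[0,0,0,0,-0.04,-0.22,-1],[0,0,0,0,-0.04,-0.22,-1]]'
python3 - <<'E'
from h import *
T=TW(); c=bot.camera('wrist'); save(c,'w_stand'); print(T.round(3))
np.savez('stand.npz',T=T)
for d in bot.tip_of('stand',c)[:3]: 
    uv=np.array(d['centre'])*px(c); print(d['conf'],uv,onz(c,uv,0,T))
E
```

```text
time: 1.9
ee_pos: [0.51, 0.2198, 0.2502]
tcp_rot: [-26.1, 90.0, -116.1]
wrist_force: [-0.2, -0.0, 1.0]
opening: 0.0855
[[-0.    1.    0.    0.51]
 [-0.    0.   -1.    0.22]
 [-1.   -0.    0.    0.25]
 [ 0.    0.    0.    1.  ]]
0.95 [282.184 189.42 ] [[0.50898026 0.19898263 0.        ]]
```

View pics/w_stand.png

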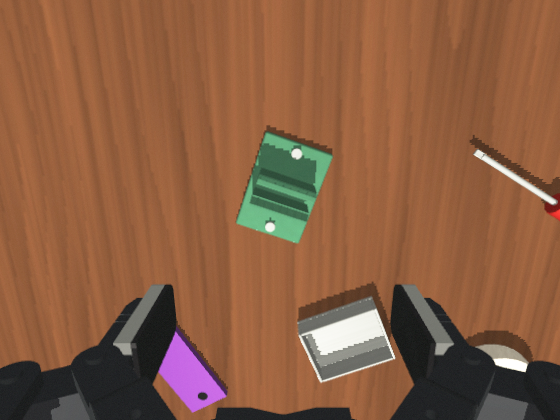

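Run:
```python
from h import *
T=TW(); c=bot.camera('wrist')
f=c['frame'][115:260,225:345]; cv2.imwrite('pics/st_z.png',cv2.resize(f,None,fx=4.1,fy=4.1,interpolation=3)[:,:,::-1])
```

```text
(no output)
```

View pics/st_z.png

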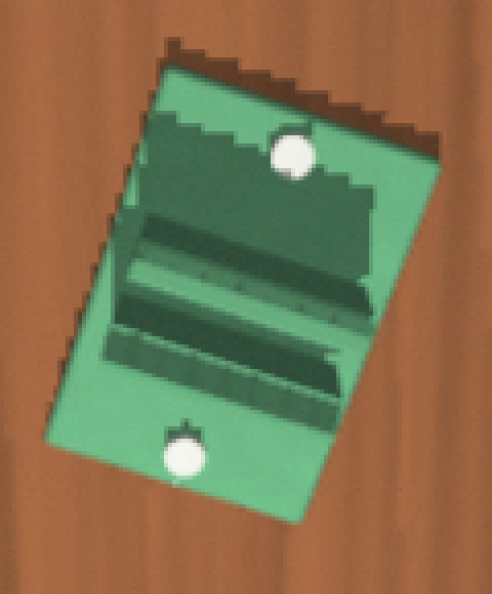

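```bash
cat >> h.py <<'E'
def fitpose(c,T,loc,uv,guess):
    from scipy.optimize import least_squares
    loc=np.array(loc,float); uv=np.array(uv,float)
    def W(p):
        cs,sn=np.cos(p[2]),np.sin(p[2]); return np.c_[loc[:,0]*cs-loc[:,1]*sn+p[0],loc[:,0]*sn+loc[:,1]*cs+p[1],loc[:,2]]
    r=least_squares(lambda p:(proj(c,W(p),T)-uv).ravel(),guess)
    return r.x, r.fun.reshape(-1,2)
E
python3 - <<'E'
from h import *
T=TW(); c=bot.camera('wrist')
z=np.array([[167,68],[440,160],[298,522],[47,440]])/4.1+[225,115]
print(onz(c,z,.008,T).round(4))
# TL->TR is slot dir (y, 70mm); stand y=(cos-18..)
h=.05;w=.035
# stand y dir approx -19deg => yaw=-109 ; x=(cos-109,sin-109)= pointing down in image
p,r=fitpose(c,T,[[-h,-w,.008],[-h,w,.008],[h,w,.008],[h,-w,.008]],z,[.51,.2,np.radians(-109)])
print(p,np.degrees(p[2]),r.round(2))
ed=proj(c,[[p[0],p[1],.041],[p[0],p[1],.008]],T); print((ed-[225,115])*4.1)
E
python3 -m handwheel '[[0,0,0,0,0,0.06,-1],[0,0,0,0,0.01,0.12,-1],[0,0,0,0,0.01,0.18,-1],[0,0,0,0,0.01,0.24,-1],[0,0,0,0,0.01,0.3,-1],[0,0,0,0,0.01,0.36,-1],[0,0,0,0,0.01,0.415,-1],[0,0,0,0,0.01,0.415,-1],[0,0,0,0,0.01,0.415,-1]]'
python3 - <<'E'
from h import *
T=TW(); c=bot.camera('wrist'); save(c,'w_fix'); print(T.round(3))
f=c['frame'][100:300,180:380]; cv2.imwrite('pics/fx_z.png',cv2.resize(f,None,fx=3,fy=3,interpolation=3)[:,:,::-1])
E
```

```text
[[0.4937 0.2574 0.008 ]
 [0.558  0.2359 0.008 ]
 [0.5255 0.1428 0.008 ]
 [0.4621 0.1653 0.008 ]]
[ 0.50980768  0.20015521 -1.90335156] -109.05401151737928 [[-0.72 -1.51]
 [ 1.26 -0.08]
 [ 1.04  1.19]
 [-1.58  0.89]]
[[236.50993975 345.38802686]
 [236.62560689 306.05989722]]
time: 3.22
ee_pos: [0.5196, -0.1954, 0.2503]
tcp_rot: [-171.9, 90.0, 98.0]
wrist_force: [0.6, 0.8, -0.4]
opening: 0.0854
[[-0.     1.    -0.002  0.52 ]
 [ 0.    -0.002 -1.    -0.195]
 [-1.    -0.    -0.     0.25 ]
 [ 0.     0.     0.     1.   ]]
```

View pics/w_fix.png

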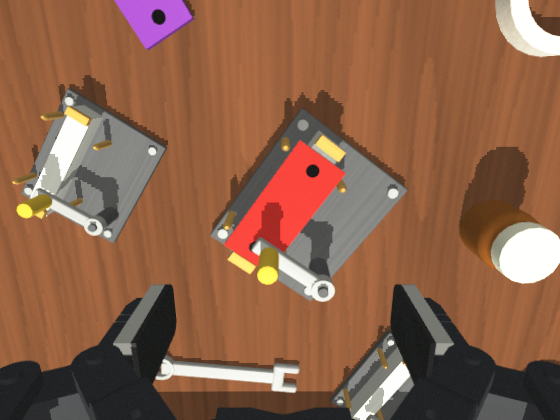

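View pics/fx_z.png

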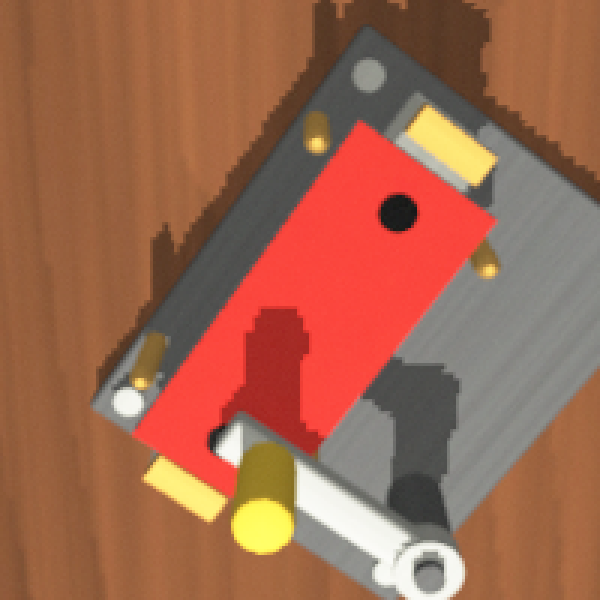

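Run:
```python
from h import *
T=TW(); c=bot.camera('wrist')
z=lambda L: (np.array(L)/3+[180,100])
uv=np.r_[z([[367,27],[93,405],[317,147],[142,383],[487,272]]),[[405,188]]]
loc=[[-80,-38,10],[80,-38,10],[-46,-32,48],[46,-32,48],[-46,32,48],[-80,96,10]]
p,r=fitpose(c,T,np.array(loc)/1000,uv,[.52,-.224,np.radians(-130)])
print(p,np.degrees(p[2]),r.round(2))
print('handle',onz(c,z([[263,526]]),.0995,T), 'hinge top', onz(c,z([[429,572]]),.065,T))
cs,sn=np.cos(p[2]),np.sin(p[2]); R=np.array([[cs,-sn],[sn,cs]])
print('pred hinge',p[:2]+R@[.04,.075],'grip',p[:2]+R@[.04,.013],'grip open',p[:2]+R@[.102,.075])
# plate corners
pl=z([[362,120],[495,220],[135,436]]); W=onz(c,pl,.048,T); 
print('plate local mm',((W[:,:2]-p[:2])@R*1000).round(1))
for th in [0,.5,1,1.57]:
    print(th, p[:2]+R@(np.array([.04,.075])+.062*np.array([np.sin(th),-np.cos(th)])))
```

```text
[ 0.520349   -0.22121682 -2.20040892] -126.07414434985445 [[-0.97 -1.3 ]
 [-2.35  1.65]
 [-0.51 -1.14]
 [-1.02  0.81]
 [ 0.75 -0.51]
 [ 4.13  1.78]]
handle [[ 0.5073017  -0.26018057  0.0995    ]] hinge top [[ 0.55679271 -0.29466424  0.065     ]]
pred hinge [ 0.55741491 -0.29770942] grip [ 0.50730306 -0.26120186] grip open [ 0.52090735 -0.34782127]
plate local mm [[-59.2 -25.2]
 [-58.9  23.7]
 [ 60.9 -23.7]]
0 [ 0.50730306 -0.26120186]
0.5 [ 0.49593496 -0.28969592]
1 [ 0.4996193  -0.32015197]
1.57 [ 0.52086745 -0.34779218]
```

```bash
cat >> h.py <<'E'
FX=np.array([0.520349,-0.22121682,-2.20040892]); ST=np.array([0.50980768,0.20015521,-1.90335156])
def fx(x,y,z,F=None):
    p=FX if F is None else F; c,s=np.cos(p[2]),np.sin(p[2]); return np.array([p[0]+c*x-s*y,p[1]+s*x+c*y,z])
def pose(pos,a,y):
    a=np.array(a,float);a/=np.linalg.norm(a); y=np.array(y,float); y-=a*(a@y); y/=np.linalg.norm(y)
    T=np.eye(4); T[:3,0]=a;T[:3,1]=y;T[:3,2]=np.cross(a,y);T[:3,3]=pos; return T
def u(deg,z=0.): r=np.radians(deg); return np.array([np.cos(r),np.sin(r),z])
def rel(T,T0=None):
    T0=TW() if T0 is None else T0; D=np.linalg.inv(T0)@T
    return [round(float(v),1) for v in np.degrees(Rn.from_matrix(D[:3,:3]).as_rotvec())]+[round(float(v),4) for v in D[:3,3]]
E
python3 - <<'E'
from h import *
fd=np.degrees(FX[2]); print(fd)
def lev(th,gap,z):
    t=np.array([np.cos(th),np.sin(th)]); r=np.array([np.sin(th),-np.cos(th)])
    q=np.array([.04,.075])+.062*r-gap*t
    return pose(fx(q[0],q[1],z),[0,0,-1],u(fd+90+np.degrees(th)))
T0=TW()
print(rel(lev(0,.027,.13),T0)); P=lev(0,.027,.087); print(rel(P,T0))
print('push from P')
for th in np.arange(0,1.75,.175): print(round(th,2),rel(lev(th,.020,.087),P))
E
```

```text
-126.0741443189396
[36.1, -0.0, -0.0, 0.1205, 0.0032, 0.0451]
[36.1, -0.0, -0.0, 0.1635, 0.0032, 0.0451]
push from P
0.0 [0.0, 0.0, 0.0, 0.0, -0.0, 0.007]
0.18 [-10.0, 0.0, 0.0, 0.0, -0.0025, 0.0181]
0.35 [-20.1, 0.0, 0.0, 0.0, -0.0031, 0.0295]
0.52 [-30.1, 0.0, 0.0, 0.0, -0.0017, 0.0408]
0.7 [-40.1, 0.0, 0.0, 0.0, 0.0017, 0.0516]
0.88 [-50.1, 0.0, 0.0, 0.0, 0.0069, 0.0618]
1.05 [-60.2, 0.0, 0.0, 0.0, 0.0138, 0.0708]
1.22 [-70.2, 0.0, 0.0, 0.0, 0.0222, 0.0786]
1.4 [-80.2, 0.0, 0.0, 0.0, 0.0318, 0.0847]
1.58 [-90.2, -0.0, -0.0, 0.0, 0.0423, 0.0891]
```

```bash
python3 -m handwheel '[[10,0,0,0,0.003,0.02,1],[20,0,0,0.03,0.003,0.045,1],[30,0,0,0.06,0.003,0.045,1],[36.1,0,0,0.1,0.003,0.045,1],[36.1,0,0,0.12,0.003,0.045,1],[36.1,0,0,0.12,0.003,0.045,1],[36.1,0,0,0.145,0.003,0.045,1],[36.1,0,0,0.163,0.003,0.045,1],[36.1,0,0,0.163,0.003,0.045,1],[36.1,0,0,0.163,0.003,0.045,1]]' 40
python3 - <<'E'
from h import *
T=TW(); c=bot.camera('wrist'); save(c,'w_lev'); print(bot.get_obs()['wrist_force'],bot.get_obs()['q'].round(1))
save(bot.camera('side'),'s_lev')
E
```

```text
time: 4.58
ee_pos: [0.5234, -0.2401, 0.0883]
tcp_rot: [100.6, 89.9, -25.4]
wrist_force: [-0.1, 0.7, -0.9]
opening: -0.0001
[0.0898839  0.63872764 1.17466918] [-24.6   8.3  -4.1  77.4   0.  101.4]
```

View pics/w_lev.png

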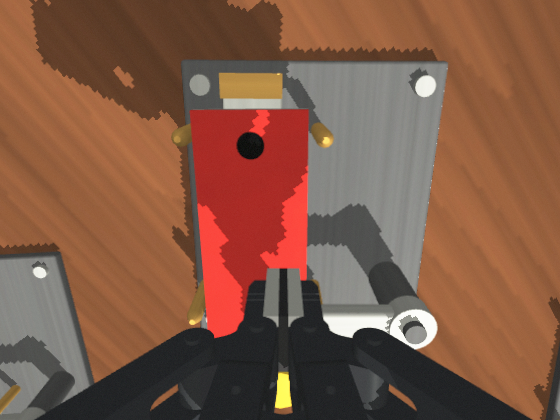

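View pics/s_lev.png

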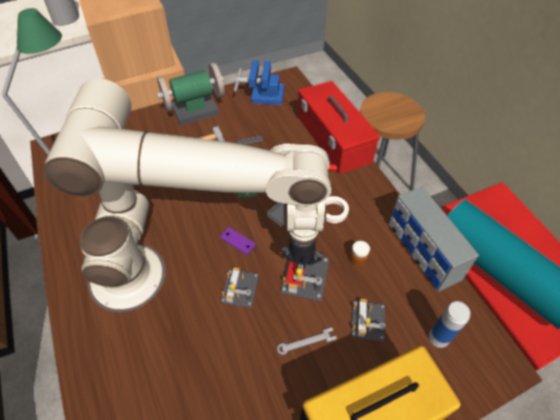

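```bash
python3 -m handwheel '[[0,0,0,0,0,0.007,1],[-10,0,0,0,-0.0025,0.018,1],[-20,0,0,0,-0.003,0.0295,1],[-30,0,0,0,-0.0015,0.041,1],[-40,0,0,0,0.0015,0.0515,1],[-50,0,0,0,0.007,0.062,1],[-60,0,0,0,0.014,0.071,1],[-70,0,0,0,0.022,0.0785,1],[-80,0,0,0,0.032,0.085,1],[-90,0,0,0,0.042,0.089,1],[-94,0,0,0,0.047,0.091,1],[-94,0,0,0,0.047,0.091,1],[-94,0,0,0,0.047,0.091,1]]'
python3 - <<'E'
from h import *
T=TW(); c=bot.camera('wrist'); save(c,'w_lev2'); print(bot.get_obs()['wrist_force'],bot.get_obs()['q'].round(1))
E
```

```text
time: 6.3
ee_pos: [0.5072, -0.3413, 0.0875]
tcp_rot: [-22.1, 90.0, -54.3]
wrist_force: [-0.7, -0.0, -0.5]
opening: -0.0004
[-0.38658083  0.45798828 -1.23857858] [-33.9  13.2   1.4  78.1  -0.   -1.8]
```

View pics/w_lev2.png

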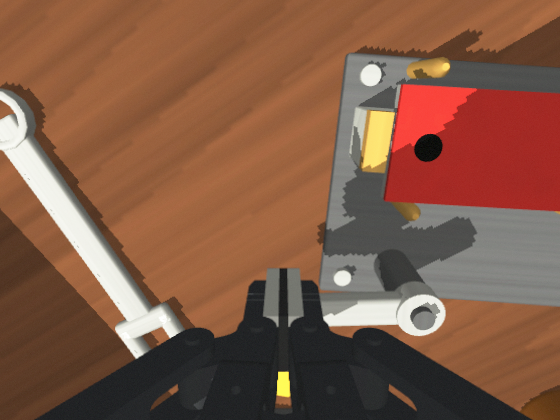

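Run:
```python
from h import *
fd=np.degrees(FX[2]); T0=TW()
A=T0.copy(); A[2,3]=.2; print(rel(A,T0))
print(rel(pose(fx(-.02,.0,.22),[0,0,-1],u(fd+270)),T0))
```

```text
[0.0, 0.0, -0.0, -0.1126, -0.0, 0.0]
[-86.1, 0.0, 0.0, -0.1326, 0.1285, -0.0514]
```

```bash
python3 -m handwheel '[[0,0,0,0,0,-0.008,1],[0,0,0,-0.06,0,-0.008,1],[-10,0,0,-0.1,0.02,-0.02,-1],[-20,0,0,-0.13,0.05,-0.03,-1],[-30,0,0,-0.132,0.08,-0.04,-1],[-40,0,0,-0.132,0.11,-0.05,-1],[-50,0,0,-0.132,0.128,-0.051,-1],[-60,0,0,-0.132,0.128,-0.051,-1],[-70,0,0,-0.132,0.128,-0.051,-1],[-80,0,0,-0.132,0.128,-0.051,-1],[-86,0,0,-0.132,0.128,-0.051,-1],[-86,0,0,-0.132,0.128,-0.051,-1],[-86,0,0,-0.132,0.128,-0.051,-1]]'
python3 - <<'E'
from h import *
T=TW(); c=bot.camera('wrist'); save(c,'w_fix2'); print(T.round(4),bot.get_obs()['q'].round(1))
E
```

```text
time: 7.98
ee_pos: [0.5319, -0.2056, 0.2194]
tcp_rot: [-108.3, 90.0, -54.5]
wrist_force: [-0.1, -0.8, 1.6]
opening: 0.0859
[[ 0.     -0.8065  0.5912  0.5319]
 [-0.      0.5912  0.8065 -0.2056]
 [-1.     -0.     -0.      0.2194]
 [ 0.      0.      0.      1.    ]] [-21.1   7.2   9.1  91.9  -0.  -74.9]
```

View pics/w_fix2.png

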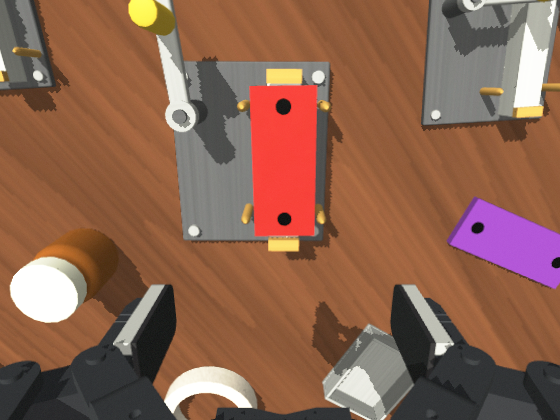

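Run:
```python
import cv2
f=cv2.imread('pics/w_fix2.png')[55:255,165:345]; cv2.imwrite('pics/fx2_z.png',cv2.resize(f,None,fx=3,fy=3,interpolation=cv2.INTER_CUBIC))
```

```text
(no output)
```

View pics/fx2_z.png

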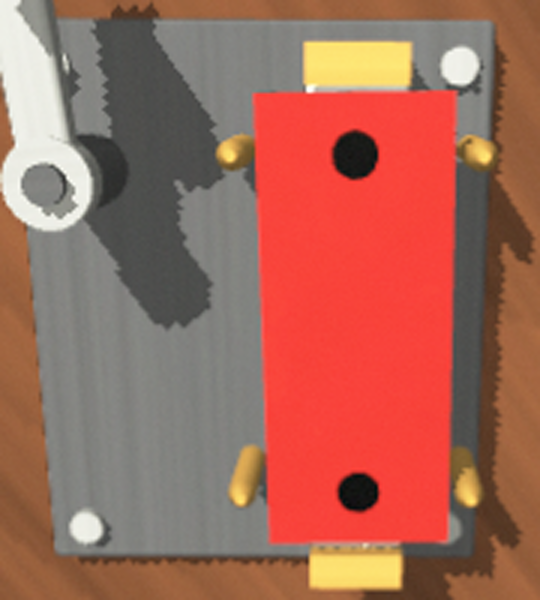

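Run:
```python
from h import *
T=TW(); c=bot.camera('wrist')
z=lambda L: (np.array(L)/3+[165,55])
uv=z([[494,20],[472,555],[54,555],[228,158],[488,155],[240,498],[472,498]])
loc=np.array([[80,-38,10],[-80,-38,10],[-80,96,10],[46,32,48],[46,-32,48],[-46,32,48],[-46,-32,48]])/1000
p,r=fitpose(c,T,loc,uv,FX); print(p,np.degrees(p[2]),r.round(2))
h,w=.06,.025
q,r=fitpose(c,T,[[h,w,.048],[h,-w,.048],[-h,-w,.048],[-h,w,.048]],z([[254,93],[457,91],[447,542],[270,543]]),FX); print('plate',q,np.degrees(q[2]),r.round(2))
```

```text
[ 0.51955274 -0.22158163 -2.20558102] -126.37048391970154 [[ 0.93 -1.15]
 [ 0.84  1.34]
 [-0.54  1.  ]
 [ 0.28 -1.34]
 [-1.07 -0.07]
 [-0.08  0.45]
 [-0.25  0.66]]
plate [ 0.51880993 -0.22218053 -2.19493274] -125.760382335327 [[-0.09 -0.3 ]
 [ 0.08 -0.19]
 [ 0.25  0.28]
 [-0.24  0.37]]
```

```bash
cat >> h.py <<'E'
def grip1(t,back,z=.044,s=-.005,P=(.5190,-.2220,-125.9)):
    t=np.radians(t); e=u(P[2]); a=np.sin(t)*e+np.cos(t)*np.array([0,0,-1.])
    return pose(np.array([P[0],P[1],z])+s*e-back*a,a,-u(P[2]+90))
E
python3 - <<'E'
from h import *
T0=TW()
for b in [.1,.05,.0]: print(rel(grip1(40,b),T0))
E
```

```text
[-0.3, 40.0, -0.1, 0.0987, 0.0012, 0.0484]
[-0.3, 40.0, -0.1, 0.137, 0.001, 0.0162]
[-0.3, 40.0, -0.1, 0.1753, 0.0009, -0.0159]
```

```bash
python3 -m handwheel '[[0,10,0,0.02,0.001,0.03,-1],[-0.3,20,0,0.05,0.001,0.048,-1],[-0.3,30,0,0.08,0.001,0.048,-1],[-0.3,40,0,0.099,0.001,0.048,-1],[-0.3,40,0,0.099,0.001,0.048,-1],[-0.3,40,0,0.099,0.001,0.048,-1]]' 60
python3 - <<'E'
from h import *
print(bot.get_obs()['q'].round(1)); T=TW(); c=bot.camera('wrist'); save(c,'w_pre')
for b in [.1,.05,.0]: print(rel(grip1(40,b),T))
E
```

```text
time: 8.82
ee_pos: [0.56, -0.1664, 0.1214]
tcp_rot: [180.0, 50.2, -125.9]
wrist_force: [-0.1, -0.2, 0.0]
opening: 0.0855
[ -2.5  29.3  17.6 103.  -32.3 -49.4]
[0.1, 0.2, 0.0, 0.0004, 0.0006, 0.0007]
[0.1, 0.2, 0.0, 0.0504, 0.0006, 0.0005]
[0.1, 0.2, 0.0, 0.1004, 0.0007, 0.0003]
```

View pics/w_pre.png

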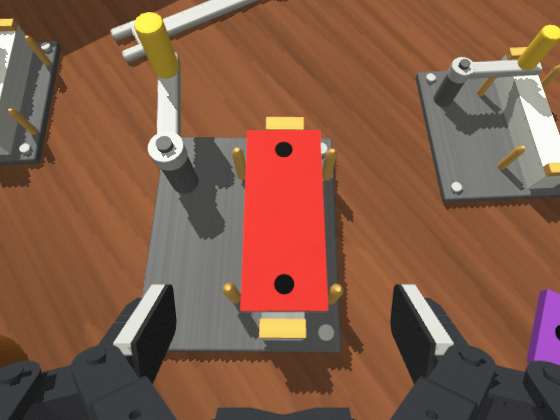

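Well centred; the plate lies mid-way between the jaws. Go in and close.

```bash
python3 -m handwheel '[[0,0,0,0.05,0.0006,0,-1],[0,0,0,0.085,0.0006,0,-1],[0,0,0,0.1,0.0006,0,-1],[0,0,0,0.1,0.0006,0,-1],[0,0,0,0.1,0.0006,0,-1],[0,0,0,0.1,0.0006,0,1],[0,0,0,0.1,0.0006,0,1],[0,0,0,0.1,0.0006,0,1],[0,0,0,0.1,0.0006,0,1],[0,0,0,0.1,0.0006,0,1]]' 60
python3 - <<'E'
from h import *
T=TW(); c=bot.camera('wrist'); save(c,'w_g1'); print(T.round(4)); print(bot.get_obs()['q'].round(1))
E
```

```text
time: 10.12
ee_pos: [0.5221, -0.2177, 0.0442]
tcp_rot: [179.9, 50.0, -125.8]
wrist_force: [3.1, 4.1, 5.3]
opening: 0.0488
[[-3.760e-01 -8.112e-01  4.479e-01  5.221e-01]
 [-5.206e-01  5.848e-01  6.220e-01 -2.177e-01]
 [-7.665e-01  7.000e-04 -6.422e-01  4.420e-02]
 [ 0.000e+00  0.000e+00  0.000e+00  1.000e+00]]
[ -7.2  26.    4.7  90.5 -34.3 -54.7]
```

View pics/w_g1.png

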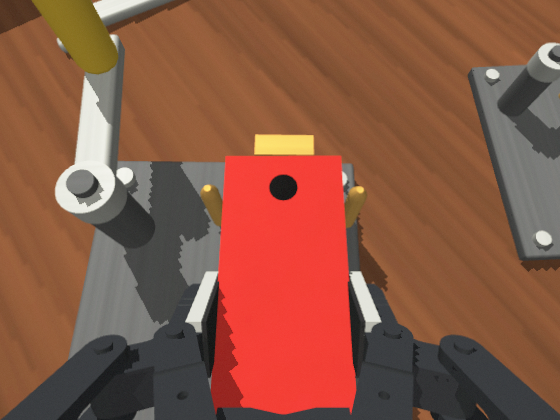

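```bash
cat >> h.py <<'E'
def plT(pos,x,z):
    x=np.array(x,float); z=np.array(z,float); T=np.eye(4); T[:3,0]=x; T[:3,2]=z; T[:3,1]=np.cross(z,x); T[:3,3]=pos; return T
E
python3 - <<'E'
from h import *
T=TW(); Pl=plT([.5190,-.2220,.044],u(-125.9),[0,0,1]); Tp=np.linalg.inv(T)@Pl; np.save('Tp1.npy',Tp); print(Tp.round(4))
U=T.copy(); U[2,3]+=.14; print('lift',rel(U,T))
E
```

```text
[[ 6.422e-01  7.000e-04 -7.665e-01  3.600e-03]
 [ 2.000e-03 -1.000e+00  7.000e-04 -1.000e-04]
 [-7.665e-01 -2.000e-03 -6.422e-01 -3.900e-03]
 [ 0.000e+00  0.000e+00  0.000e+00  1.000e+00]]
lift [-0.0, -0.0, 0.0, -0.1073, 0.0001, -0.0899]
```

```bash
python3 -m handwheel '[[0,0,0,-0.008,0,-0.0067,1],[0,0,0,-0.023,0,-0.0193,1],[0,0,0,-0.054,0,-0.0452,1],[0,0,0,-0.084,0,-0.0704,1],[0,0,0,-0.107,0,-0.09,1],[0,0,0,-0.107,0,-0.09,1],[0,0,0,-0.107,0,-0.09,1]]'
python3 - <<'E'
from h import *
T=TW(); c=bot.camera('wrist'); save(c,'w_l1'); o=bot.get_obs(); print(T.round(4),o['opening'],o['wrist_force'])
Tp=np.load('Tp1.npy'); s=np.degrees(ST[2])
for z in [.16,.125,.069]:
    G=plT([ST[0],ST[1],z],[0,0,-1],u(s))@np.linalg.inv(Tp); print(z,rel(G,T)); print(G[:3].round(3).tolist())
E
```

```text
time: 11.05
ee_pos: [0.5213, -0.2182, 0.1825]
tcp_rot: [179.8, 50.0, -126.0]
wrist_force: [0.3, 0.3, -4.0]
opening: 0.0488
[[-0.3781 -0.8107  0.4471  0.5213]
 [-0.5199  0.5855  0.622  -0.2182]
 [-0.766   0.0027 -0.6428  0.1825]
 [ 0.      0.      0.      1.    ]] 0.04942080882880419 [ 0.18598407 -0.0250327  -4.1589598 ]
0.16 [-18.6, -89.3, 1.3, -0.1999, 0.2542, 0.2659]
[[0.251, -0.945, 0.208, 0.51], [0.724, 0.326, 0.608, 0.2], [-0.642, -0.002, 0.767, 0.165]]
0.125 [-18.6, -89.3, 1.3, -0.1731, 0.2541, 0.2884]
[[0.251, -0.945, 0.208, 0.51], [0.724, 0.326, 0.608, 0.2], [-0.642, -0.002, 0.767, 0.13]]
0.069 [-18.6, -89.3, 1.3, -0.1302, 0.254, 0.3244]
[[0.251, -0.945, 0.208, 0.51], [0.724, 0.326, 0.608, 0.2], [-0.642, -0.002, 0.767, 0.074]]
```

View pics/w_l1.png

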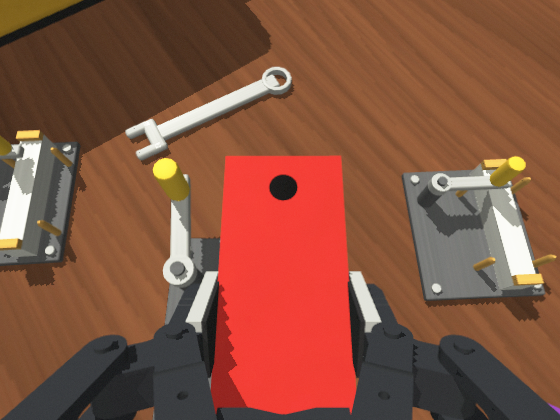

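```bash
python3 -m handwheel '[[-1.7,-8.1,0.1,-0.02,0.02,0.024,1],[-3.4,-16.2,0.2,-0.04,0.046,0.048,1],[-5.1,-24.4,0.4,-0.06,0.069,0.073,1],[-6.8,-32.5,0.5,-0.08,0.092,0.097,1],[-8.5,-40.6,0.6,-0.1,0.116,0.121,1],[-10.1,-48.7,0.7,-0.12,0.139,0.145,1],[-11.8,-56.8,0.8,-0.14,0.162,0.169,1],[-13.5,-65,0.9,-0.16,0.185,0.193,1],[-15.2,-73.1,1,-0.18,0.208,0.218,1],[-16.9,-81.2,1.2,-0.19,0.231,0.242,1],[-18.6,-89.3,1.3,-0.2,0.254,0.266,1],[-18.6,-89.3,1.3,-0.2,0.254,0.266,1],[-18.6,-89.3,1.3,-0.2,0.254,0.266,1],[-18.6,-89.3,1.3,-0.2,0.254,0.266,1]]'
python3 - <<'E'
from h import *
T=TW(); c=bot.camera('wrist'); save(c,'w_h1'); o=bot.get_obs(); print(T.round(4),o['opening'],o['wrist_force'],o['q'].round(1))
save(bot.camera('scene'),'sc_h1');save(bot.camera('side'),'si_h1')
Tp=np.load('Tp1.npy'); s=np.degrees(ST[2])
for z in [.16,.125,.069]:
    G=plT([ST[0],ST[1],z],[0,0,-1],u(s))@np.linalg.inv(Tp); print(z,rel(G,T))
E
```

```text
time: 12.85
ee_pos: [0.5109, 0.1994, 0.167]
tcp_rot: [-0.3, 40.1, 70.7]
wrist_force: [-0.2, -0.1, -3.3]
opening: 0.0488
[[ 0.2528 -0.9451  0.2069  0.5109]
 [ 0.7224  0.3267  0.6094  0.1994]
 [-0.6436 -0.0045  0.7654  0.167 ]
 [ 0.      0.      0.      1.    ]] 0.04874009069245324 [ 0.48690965 -0.19536879 -3.8180173 ] [  0.9 -17.1 -31.   53.7  45.9 -60.5]
0.16 [0.1, -0.1, 0.1, 0.0011, 0.0013, -0.0012]
0.125 [0.1, -0.1, 0.1, 0.0237, 0.0015, -0.028]
0.069 [0.1, -0.1, 0.1, 0.0597, 0.0017, -0.0709]
```

View pics/w_h1.png

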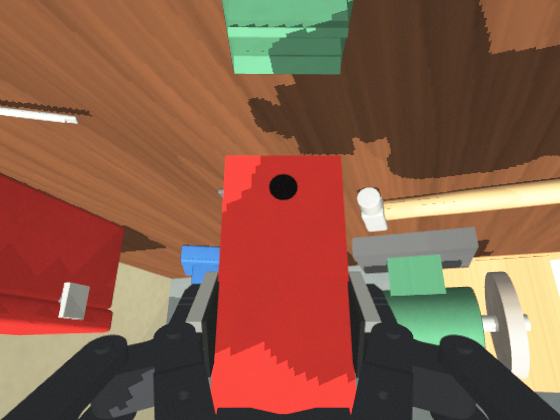

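View pics/sc_h1.png

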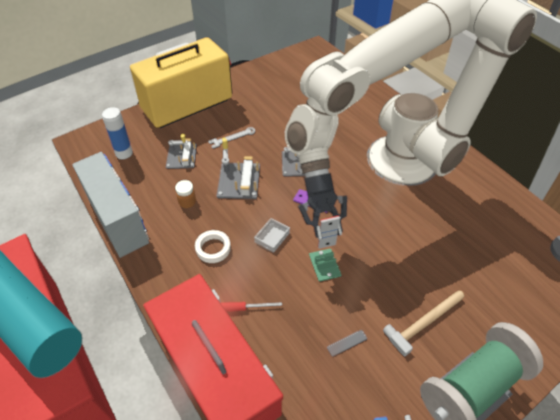

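View pics/si_h1.png

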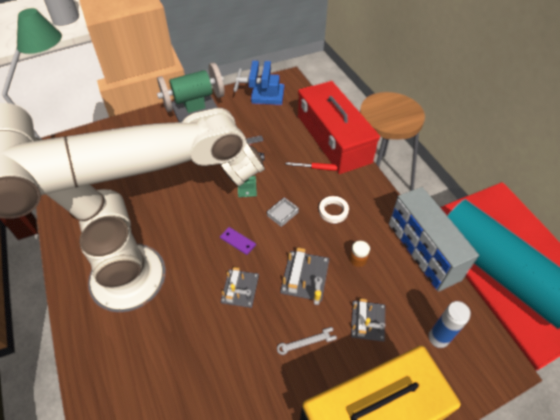

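Run:
```python
from h import *
T=TW(); c=bot.camera('wrist')
L=[fx(*v,ST) for v in [(-.05,-.035,.008),(-.05,.035,.008),(-.05,-.035,0),(-.05,.035,0)]]
print(proj(c,np.array(L),T).round(1))
f=c['frame'][0:150,190:390]; cv2.imwrite('pics/h1z.png',cv2.resize(f,None,fx=4,fy=4,interpolation=cv2.INTER_CUBIC)[:,:,::-1])
for nm in['scene','side']:
    c=bot.camera(nm); 
    L=[fx(a,b,z,ST) for z in(.008,) for a in(-.05,.05) for b in(-.035,.035)]; P=proj(c,np.array(L)); print(nm,P.round(1).tolist())
    x0,y0=P.mean(0).astype(int)-[30,35]; f=c['frame'][y0:y0+60,x0:x0+60]; im=cv2.resize(f,None,fx=8,fy=8,interpolation=cv2.INTER_CUBIC)[:,:,::-1].copy()
    for p in P: cv2.circle(im,tuple(((p-[x0,y0]+.5)*8).astype(int)),3,(255,0,255),-1)
    cv2.imwrite('pics/h1_'+nm+'.png',im)
```

```text
[[338.7  74. ]
 [231.9  73.7]
 [338.2  64.3]
 [232.5  64. ]]
scene [[340.7, 274.6], [317.9, 280.1], [329.6, 247.5], [307.6, 252.6]]
side [[237.2, 175.6], [255.2, 174.4], [237.9, 195.3], [256.6, 194.0]]
```

View pics/h1z.png

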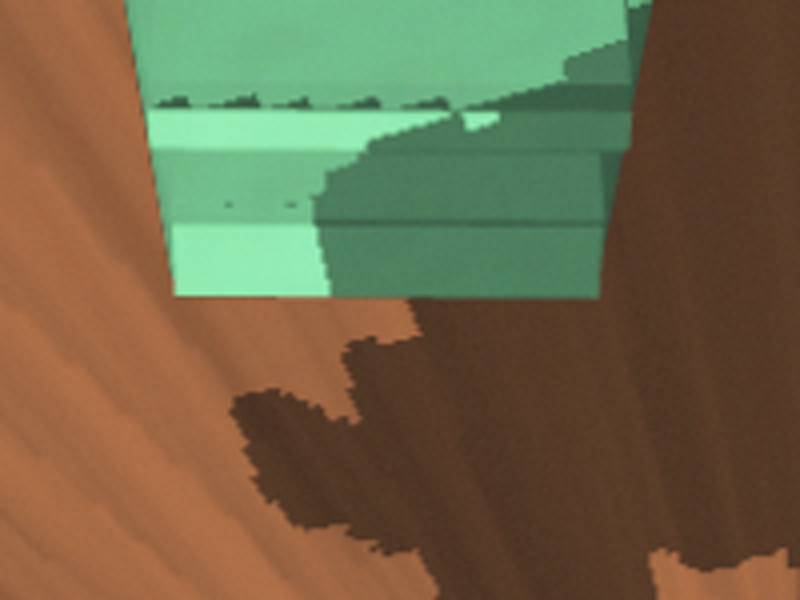

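View pics/h1_scene.png

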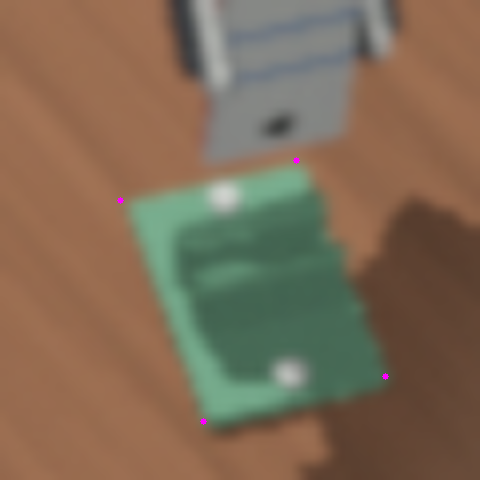

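View pics/h1_side.png

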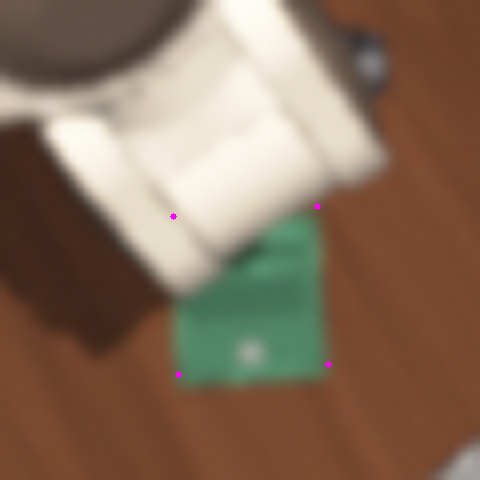

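Run:
```python
from h import *
T=TW(); c=bot.camera('wrist'); Tp=np.load('Tp1.npy')
L=np.array([[.06,.025,.004,1],[.06,-.025,.004,1]])
print(proj(c,(L@(T@Tp).T)[:,:3],T))
s=np.degrees(ST[2])
for z in [.095,.08,.069]:
    G=plT([ST[0],ST[1],z],[0,0,-1],u(s))@np.linalg.inv(Tp); print(z,rel(G,T))
```

```text
[[225.17534141 158.81267773]
 [340.67493269 159.03551582]]
0.095 [0.1, -0.1, 0.1, 0.0425, 0.0009, -0.0506]
0.08 [0.1, -0.1, 0.1, 0.0521, 0.001, -0.0621]
0.069 [0.1, -0.1, 0.1, 0.0592, 0.001, -0.0705]
```

```bash
python3 -m handwheel '[[0,0,0,0.012,0.001,-0.0145,1],[0,0,0,0.024,0.001,-0.029,1],[0,0,0,0.033,0.001,-0.04,1],[0,0,0,0.0425,0.001,-0.0505,1],[0,0,0,0.0425,0.001,-0.0505,1],[0,0,0,0.0425,0.001,-0.0505,1]]'
python3 - <<'E'
from h import *
T=TW();o=bot.get_obs(); print(T[:3,3].round(4),o['opening'],o['wrist_force'],o['torque'])
c=bot.camera('scene'); f=c['frame'][215:295,285:365]; cv2.imwrite('pics/in1.png',cv2.resize(f,None,fx=7,fy=7,interpolation=cv2.INTER_CUBIC)[:,:,::-1])
Tp=np.load('Tp1.npy'); s=np.degrees(ST[2])
for z in [.08,.069]:
    G=plT([ST[0],ST[1],z],[0,0,-1],u(s))@np.linalg.inv(Tp); print(z,rel(G,T))
E
```

```text
time: 13.95
ee_pos: [0.5097, 0.2002, 0.1008]
tcp_rot: [-0.3, 40.0, 70.8]
wrist_force: [0.1, -0.7, -3.1]
opening: 0.0485
[0.5097 0.2002 0.1008] 0.04847522122865495 [ 0.08863304 -0.73551563 -3.11530436] [-1.17120562  0.34053107  0.02374911]
0.08 [0.1, -0.0, 0.1, 0.0097, -0.0, -0.012]
0.069 [0.1, -0.0, 0.1, 0.0168, 0.0, -0.0205]
```

View pics/in1.png

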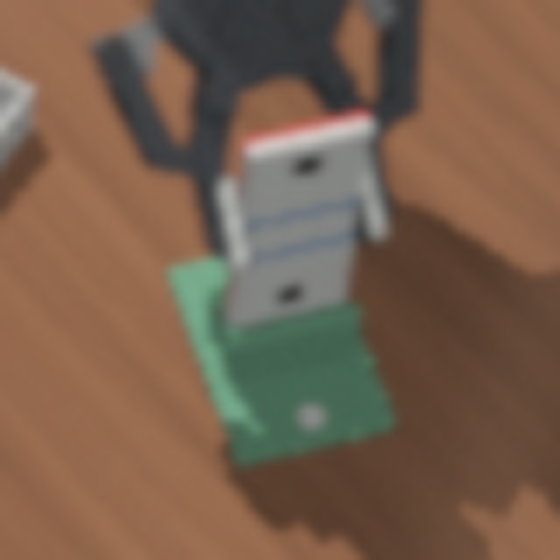

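```bash
python3 -m handwheel '[[0,0,0,0.005,0,-0.006,1],[0,0,0,0.0097,0,-0.012,1],[0,0,0,0.0135,0,-0.0165,1],[0,0,0,0.0135,0,-0.0165,1]]'
python3 -m handwheel '[[0,0,0,0.001,0,-0.0015,1],[0,0,0,0.0025,0,-0.003,1],[0,0,0,0.0025,0,-0.003,1],[0,0,0,0.0025,0,-0.003,1]]'
python3 - <<'E'
from h import *
T=TW();o=bot.get_obs(); print(T[:3,3].round(4),o['opening'],o['wrist_force'],o['torque'])
c=bot.camera('scene'); f=c['frame'][215:295,285:365]; cv2.imwrite('pics/in2.png',cv2.resize(f,None,fx=7,fy=7,interpolation=cv2.INTER_CUBIC)[:,:,::-1])
E
```

```text
time: 14.5
ee_pos: [0.5089, 0.1999, 0.078]
tcp_rot: [-0.2, 40.0, 70.9]
wrist_force: [-0.0, 0.2, -3.7]
opening: 0.0486
time: 15.0
ee_pos: [0.5094, 0.1999, 0.075]
tcp_rot: [-0.3, 40.0, 70.8]
wrist_force: [0.4, -0.3, -3.7]
opening: 0.0488
[0.5094 0.1999 0.075 ] 0.048763124880787614 [ 0.35565302 -0.32318108 -3.70405472] [-1.21133667e+00  4.43456819e-01  9.01003893e-05]
```

View pics/in2.png

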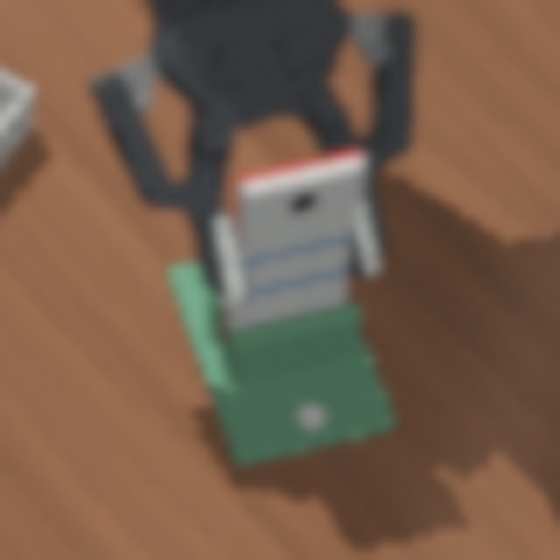

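```bash
python3 -m handwheel '[[0,0,0,0.0006,0,-0.0007,1],[0,0,0,0.0013,0,-0.0015,1],[0,0,0,0.0013,0,-0.0015,1]]'
python3 -c "
from h import *
T=TW();o=bot.get_obs(); print(T[:3,3].round(4),o['opening'],o['wrist_force'])"
python3 -m handwheel '[[0,0,0,0,0,0,-1],[0,0,0,0,0,0,-1],[0,0,0,0,0,0,-1],[0,0,0,0,0,0,-1],[0,0,0,0,0,0,-1],[0,0,0,-0.03,0,0,-1],[0,0,0,-0.07,0,0,-1],[0,0,0,-0.11,0,0,-1],[0,0,0,-0.12,0,0,-1],[0,0,0,-0.12,0,0,-1]]'
python3 - <<'E'
from h import *
T=TW();o=bot.get_obs(); print(T[:3,3].round(4),o['opening'],o['wrist_force'])
c=bot.camera('scene'); f=c['frame'][215:295,285:365]; cv2.imwrite('pics/in3.png',cv2.resize(f,None,fx=7,fy=7,interpolation=cv2.INTER_CUBIC)[:,:,::-1])
c=bot.camera('wrist'); save(c,'w_rel')
E
```

```text
time: 15.42
ee_pos: [0.5096, 0.2001, 0.0737]
tcp_rot: [-0.3, 39.9, 70.8]
wrist_force: [-2.9, -1.3, 3.3]
opening: 0.0489
[0.5096 0.2001 0.0737] 0.04889388387548541 [-2.86424762 -1.3390112   3.29163427]
time: 16.68
ee_pos: [0.4795, 0.1129, 0.1499]
tcp_rot: [-0.3, 40.0, 70.7]
wrist_force: [-0.6, -0.6, -0.6]
opening: 0.0854
[0.4795 0.1129 0.1499] 0.085386930595864 [-0.61078317 -0.57704484 -0.60833585]
```

View pics/in3.png

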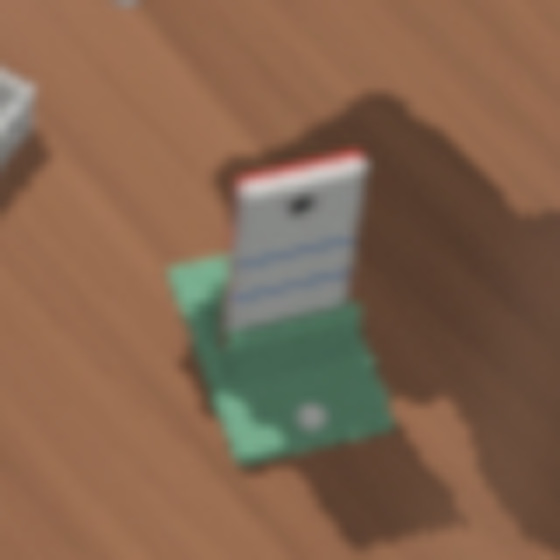

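View pics/w_rel.png

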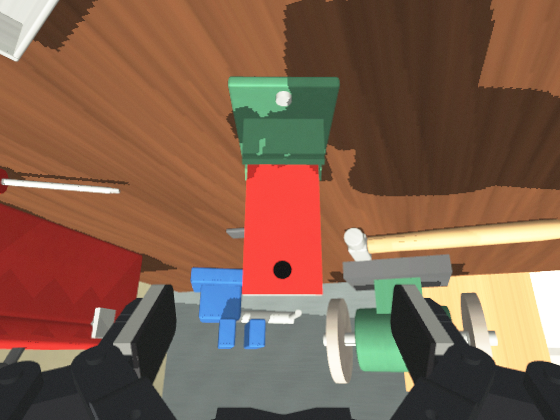

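```bash
cat >> h.py <<'E'
def stg(phi,back,zc=.073,n=71.0):
    p=np.radians(phi); a=np.sin(p)*u(n)+np.cos(p)*np.array([0,0,-1.]); return pose(np.array([ST[0],ST[1],zc])-back*a,a,u(n+90))
E
python3 - <<'E'
from h import *
T0=TW()
for ph,b in [(40,.13),(30,.14),(20,.15),(10,.15),(0,.15),(-10,.15),(-20,.15),(-30,.14),(-40,.13),(-50,.12)]: print(ph,rel(stg(ph,b),T0))
E
```

```text
40 [0.1, 10.0, 0.1, -0.0089, -0.0011, 0.0234]
30 [0.1, 20.0, 0.1, -0.0124, -0.0011, 0.0487]
20 [0.1, 30.0, 0.1, -0.0108, -0.0012, 0.0758]
10 [0.1, 40.0, 0.1, 0.0042, -0.0012, 0.0973]
0 [0.0, 50.0, 0.1, 0.0227, -0.0012, 0.1158]
-10 [0.0, 60.0, 0.1, 0.0441, -0.0012, 0.1308]
-20 [0.0, 70.0, 0.1, 0.0678, -0.0011, 0.1418]
-30 [0.0, 80.0, 0.1, 0.0948, -0.0011, 0.1388]
-40 [-0.0, 90.0, 0.1, 0.1191, -0.001, 0.1309]
-50 [-0.0, 100.0, 0.1, 0.14, -0.001, 0.1191]
```

```bash
python3 -m handwheel '[[0,10,0,-0.009,-0.001,0.023,-1],[0,20,0,-0.012,-0.001,0.049,-1],[0,30,0,-0.011,-0.001,0.076,-1],[0,40,0,0.004,-0.001,0.097,-1],[0,50,0,0.023,-0.001,0.116,-1],[0,60,0,0.044,-0.001,0.131,-1],[0,70,0,0.068,-0.001,0.142,-1],[0,80,0,0.095,-0.001,0.139,-1],[0,90,0,0.119,-0.001,0.131,-1],[0,100,0,0.14,-0.001,0.119,-1],[0,100,0,0.14,-0.001,0.119,-1],[0,100,0,0.14,-0.001,0.119,-1],[0,100,0,0.14,-0.001,0.119,-1]]'
python3 - <<'E'
from h import *
T=TW();o=bot.get_obs(); print(T[:3,3].round(4),o['opening'],o['wrist_force'],o['q'].round(1))
for b in (.12,.06,0): print(rel(stg(-50,b),T))
c=bot.camera('wrist'); save(c,'w_g2pre')
E
```

```text
time: 18.4
ee_pos: [0.5312, 0.2757, 0.146]
tcp_rot: [-178.9, 41.3, -107.9]
wrist_force: [-0.1, 0.1, 1.0]
opening: 0.0854
[0.5312 0.2757 0.146 ] 0.08539328919254453 [-0.06884771  0.08468916  1.03375385] [ 38.2  52.4  49.6 130.5 -24.8 -22.9]
[-0.4, 1.3, 0.8, -0.0128, -0.0045, 0.0058]
[-0.4, 1.3, 0.8, 0.0471, -0.0037, 0.0044]
[-0.4, 1.3, 0.8, 0.1071, -0.0028, 0.003]
```

View pics/w_g2pre.png

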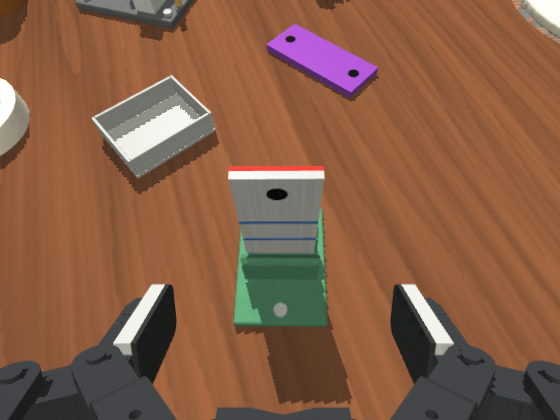

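Run:
```python
from h import *
T=TW(); c=bot.camera('wrist')
f=c['frame'][155:265,225:335]; cv2.imwrite('pics/g2z.png',cv2.resize(f,None,fx=5,fy=5,interpolation=cv2.INTER_CUBIC)[:,:,::-1])
# predicted corners, top bare edge: bare normal u(71), offset 4mm
for w in (-.025,.025):
    X=np.array([ST[0],ST[1],.128])+.004*u(71)+w*u(161); print(proj(c,X,T))
```

```text
[[227.67622958 177.51839017]]
[[324.43082527 177.30034282]]
```

View pics/g2z.png

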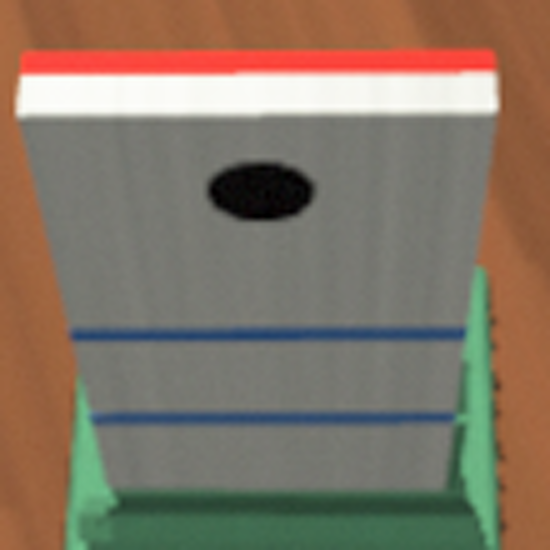

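Run:
```python
from h import *
T=TW()
for b in (.1,.06,0): print(rel(stg(-45,b),T))
```

```text
[-0.3, -3.7, 0.8, 0.0068, -0.0042, -0.0038]
[-0.3, -3.7, 0.8, 0.0468, -0.0037, -0.0012]
[-0.3, -3.7, 0.8, 0.1066, -0.0028, 0.0026]
```

```bash
python3 -m handwheel '[[-0.3,-3.7,0.8,0.007,-0.004,-0.004,-1],[-0.3,-3.7,0.8,0.007,-0.004,-0.004,-1],[-0.3,-3.7,0.8,0.047,-0.0037,-0.001,-1],[-0.3,-3.7,0.8,0.047,-0.0037,-0.001,-1]]'
python3 - <<'E'
from h import *
T=TW();o=bot.get_obs(); print(T[:3,3].round(4),o['opening'],o['wrist_force'],o['q'].round(1))
for b in (.06,.03,0): print(rel(stg(-45,b),T))
c=bot.camera('wrist'); save(c,'w_g2b')
E
```

```text
time: 19.0
ee_pos: [0.5215, 0.2385, 0.1098]
tcp_rot: [179.5, 44.3, -109.3]
wrist_force: [0.6, -0.0, 0.2]
opening: 0.0853
[0.5215 0.2385 0.1098] 0.08533173724220725 [ 0.55682005 -0.04591507  0.24511696] [ 35.6  44.4  34.5 120.  -24.3 -26.6]
[0.2, -0.7, -0.3, -0.0056, -0.0014, -0.0024]
[0.2, -0.7, -0.3, 0.0244, -0.0015, -0.0021]
[0.2, -0.7, -0.3, 0.0544, -0.0016, -0.0018]
```

View pics/w_g2b.png

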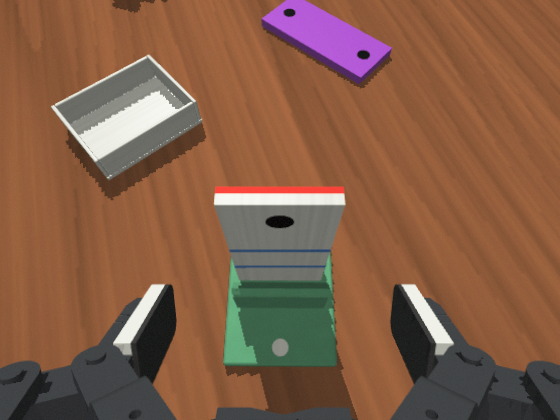

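```bash
python3 -m handwheel '[[0.2,-0.7,-0.3,0.02,-0.0015,-0.002,-1],[0.2,-0.7,-0.3,0.04,-0.0015,-0.002,-1],[0.2,-0.7,-0.3,0.0544,-0.0016,-0.0018,-1],[0.2,-0.7,-0.3,0.0544,-0.0016,-0.0018,-1],[0.2,-0.7,-0.3,0.0544,-0.0016,-0.0018,-1]]' 60
python3 - <<'E'
from h import *
T=TW();o=bot.get_obs(); print(T[:3,3].round(4),o['opening'],o['wrist_force'],o['q'].round(1))
for b in (0,): print(rel(stg(-45,b),T))
E
```

```text
time: 19.68
ee_pos: [0.5123, 0.2033, 0.0753]
tcp_rot: [-179.6, 45.4, -108.6]
wrist_force: [0.4, 0.3, 1.0]
opening: 0.0855
[0.5123 0.2033 0.0753] 0.08545463782131994 [0.42474049 0.29998427 0.97966402] [ 33.6  39.3  23.6 112.1 -25.5 -28.5]
[-0.1, 0.4, 0.3, 0.0043, 0.0014, -0.0011]
```

```bash
python3 -m handwheel '[[0,0.4,0.3,0.004,0.0014,-0.001,-1],[0,0.4,0.3,0.004,0.0014,-0.001,-1],[0,0.4,0.3,0.004,0.0014,-0.001,1],[0,0.4,0.3,0.004,0.0014,-0.001,1],[0,0.4,0.3,0.004,0.0014,-0.001,1],[0,0.4,0.3,0.004,0.0014,-0.001,1],[0,0.4,0.3,0.004,0.0014,-0.001,1],[0,0.4,0.3,0.004,0.0014,-0.001,1]]' 60
python3 - <<'E'
from h import *
T=TW();o=bot.get_obs(); print(T[:3].round(4),o['opening'],o['wrist_force'],o['q'].round(1))
print(rel(stg(-45,0),T))
c=bot.camera('wrist'); save(c,'w_g2c')
Pl=plT([ST[0],ST[1],.068],[0,0,-1],u(-109)); Tp=np.linalg.inv(T)@Pl; np.save('Tp2.npy',Tp); print(Tp.round(4))
U=T.copy(); 
for d in (.01,.05,.1,.12): U[2,3]=T[2,3]+d; print(rel(U,T))
E
```

```text
time: 20.68
ee_pos: [0.5093, 0.1994, 0.0722]
tcp_rot: [180.0, 44.9, -109.1]
wrist_force: [1.5, 0.8, 3.2]
opening: 0.0488
[[-2.314e-01 -9.451e-01  2.308e-01  5.093e-01]
 [-6.690e-01  3.268e-01  6.676e-01  1.994e-01]
 [-7.063e-01  1.000e-04 -7.079e-01  7.220e-02]] 0.048825209660425646 [1.53978203 0.7624436  3.15488658] [ 33.5  39.3  22.9 112.1 -25.5 -28.4]
[-0.0, -0.1, -0.1, -0.0013, -0.0003, 0.0001]
[[ 7.063e-01 -1.000e-03  7.079e-01  2.300e-03]
 [-1.000e-04 -1.000e+00 -1.300e-03 -3.000e-04]
 [ 7.079e-01  8.000e-04 -7.063e-01  3.600e-03]
 [ 0.000e+00  0.000e+00  0.000e+00  1.000e+00]]
[-0.0, -0.0, 0.0, -0.0071, 0.0, -0.0071]
[-0.0, -0.0, 0.0, -0.0353, 0.0, -0.0354]
[-0.0, -0.0, 0.0, -0.0706, 0.0, -0.0708]
[-0.0, -0.0, 0.0, -0.0848, 0.0, -0.0849]
```

View pics/w_g2c.png

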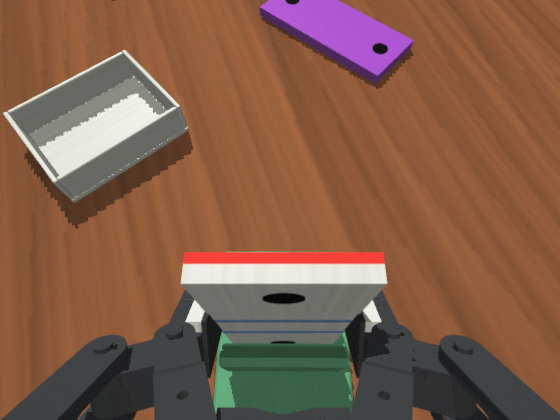

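```bash
python3 -m handwheel '[[0,0,0,-0.007,0,-0.007,1],[0,0,0,-0.02,0,-0.02,1],[0,0,0,-0.035,0,-0.035,1],[0,0,0,-0.035,0,-0.035,1]]'
python3 - <<'E'
from h import *
T=TW();o=bot.get_obs(); print(T[:3,3].round(4),o['opening'],o['wrist_force'],o['q'].round(1))
Tp=np.load('Tp2.npy')
for z in (.18,.1,.044):
    G=plT([.5192,-.2219,z],u(53.9),[0,0,-1])@np.linalg.inv(Tp); print(z,rel(G,T)); print(G[:3].round(3).tolist())
E
```

```text
time: 21.22
ee_pos: [0.5098, 0.1999, 0.1237]
tcp_rot: [-179.9, 45.1, -109.0]
wrist_force: [0.4, 0.3, -3.8]
opening: 0.0492
[0.5098 0.1999 0.1237] 0.04919419991365137 [ 0.39108515  0.28547859 -3.75335169] [ 33.5  37.9  26.6 117.  -25.5 -28.4]
0.18 [18.9, -89.1, 0.2, 0.2429, -0.1454, -0.3218]
[[0.415, -0.808, 0.418, 0.517], [0.571, 0.589, 0.571, -0.225], [-0.708, 0.001, 0.706, 0.179]]
0.1 [18.9, -89.1, 0.2, 0.2996, -0.1453, -0.2653]
[[0.415, -0.808, 0.418, 0.517], [0.571, 0.589, 0.571, -0.225], [-0.708, 0.001, 0.706, 0.099]]
0.044 [18.9, -89.1, 0.2, 0.3392, -0.1452, -0.2258]
[[0.415, -0.808, 0.418, 0.517], [0.571, 0.589, 0.571, -0.225], [-0.708, 0.001, 0.706, 0.043]]
```

```bash
python3 -m handwheel '[[0,0,0,-0.03,0,-0.03,1],[1.9,-8.9,0,-0.003,-0.0145,-0.059,1],[3.8,-17.8,0,0.025,-0.029,-0.088,1],[5.7,-26.7,0,0.052,-0.0435,-0.118,1],[7.6,-35.6,0,0.079,-0.058,-0.147,1],[9.5,-44.6,0.1,0.1065,-0.0725,-0.176,1],[11.3,-53.5,0.1,0.134,-0.087,-0.205,1],[13.2,-62.4,0.1,0.161,-0.1015,-0.234,1],[15.1,-71.3,0.2,0.188,-0.116,-0.264,1],[17,-80.2,0.2,0.216,-0.1305,-0.293,1],[18.9,-89.1,0.2,0.243,-0.145,-0.322,1],[18.9,-89.1,0.2,0.243,-0.145,-0.322,1],[18.9,-89.1,0.2,0.243,-0.145,-0.322,1],[18.9,-89.1,0.2,0.243,-0.145,-0.322,1]]'
python3 - <<'E'
from h import *
T=TW();o=bot.get_obs(); print(T[:3,3].round(4),o['opening'],o['wrist_force'],o['q'].round(1))
Tp=np.load('Tp2.npy'); print((T@Tp).round(4))
for z in (.18,.08,.044):
    G=plT([.5192,-.2219,z],u(53.9),[0,0,-1])@np.linalg.inv(Tp); print(z,rel(G,T))
save(bot.camera('wrist'),'w_f2'); save(bot.camera('side'),'si_f2'); save(bot.camera('scene'),'sc_f2')
E
```

```text
time: 22.98
ee_pos: [0.5159, -0.2242, 0.1785]
tcp_rot: [0.1, 45.3, 54.1]
wrist_force: [0.5, -0.4, -4.1]
opening: 0.0487
[ 0.5159 -0.2242  0.1785] 0.048719740427959034 [ 0.52264606 -0.35310656 -4.07242851] [-42.8   7.4  -3.8  85.5  44.3 -99.5]
[[ 0.5878  0.809  -0.0029  0.5185]
 [ 0.809  -0.5878 -0.0039 -0.221 ]
 [-0.0049 -0.     -1.      0.1794]
 [ 0.      0.      0.      1.    ]]
0.18 [0.1, -0.3, -0.1, -0.0007, -0.0011, 0.0002]
0.08 [0.1, -0.3, -0.1, 0.0705, -0.0012, -0.0701]
0.044 [0.1, -0.3, -0.1, 0.0961, -0.0013, -0.0954]
```

View pics/w_f2.png

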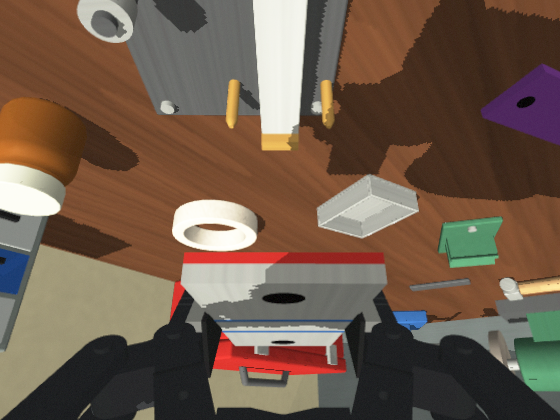

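View pics/si_f2.png

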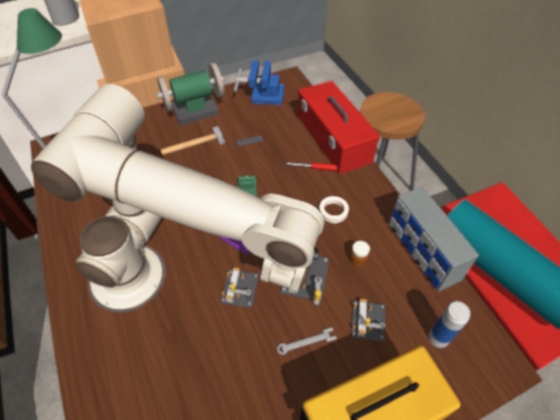

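View pics/sc_f2.png

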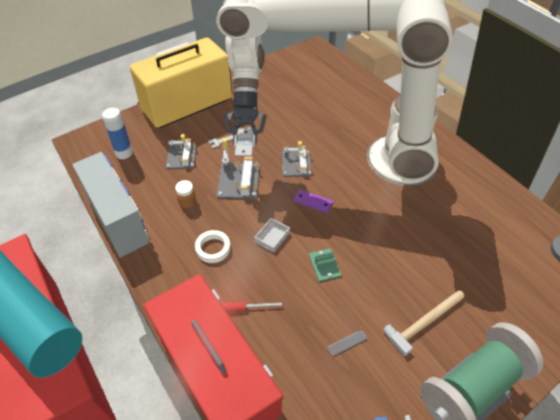

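Run:
```python
from h import *
T=TW(); c=bot.camera('wrist'); F=np.array([.5192,-.2219,np.radians(-126.1)])
for v in [(-.046,-.032,.048),(-.046,.032,.048),(-.080,.096,.010),(-.08,-.038,.01),(-.063,-.013,.040),(-.063,.013,.040)]: print(v,proj(c,fx(*v,F),T).round(1))
Tp=np.load('Tp2.npy'); L=np.array([[-.06,.025,-.004,1],[-.06,-.025,-.004,1]]); print(proj(c,(L@(T@Tp).T)[:,:3],T))
f=c['frame'][0:170,120:380]; cv2.imwrite('pics/f2z.png',cv2.resize(f,None,fx=3,fy=3,interpolation=cv2.INTER_CUBIC)[:,:,::-1])
```

```text
(-0.046, -0.032, 0.048) [[329.7 127.1]]
(-0.046, 0.032, 0.048) [[231.5 127. ]]
(-0.08, 0.096, 0.01) [[156.9 116.3]]
(-0.08, -0.038, 0.01) [[329.7 116.6]]
(-0.063, -0.013, 0.04) [[299.3 133.7]]
(-0.063, 0.013, 0.04) [[262.2 133.7]]
[[178.05824337 291.24463671]
 [386.20174208 290.95730645]]
```

View pics/f2z.png

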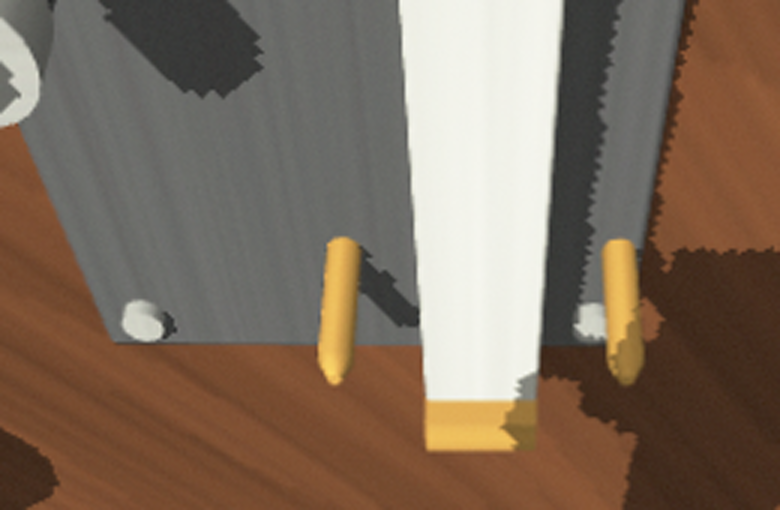

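```bash
python3 -m handwheel '[[0,-0.3,0,0.025,-0.0013,-0.025,1],[0,-0.3,0,0.05,-0.0013,-0.05,1],[0,-0.3,0,0.07,-0.0013,-0.07,1],[0,-0.3,0,0.083,-0.0013,-0.0825,1],[0,-0.3,0,0.083,-0.0013,-0.0825,1],[0,-0.3,0,0.083,-0.0013,-0.0825,1]]'
python3 - <<'E'
from h import *
T=TW();o=bot.get_obs(); print(T[:3,3].round(4),o['opening'],o['wrist_force'],o['q'].round(1))
Tp=np.load('Tp2.npy'); print((T@Tp)[:3].round(4))
for z in (.05,.044):
    G=plT([.5192,-.2219,z],u(53.9),[0,0,-1])@np.linalg.inv(Tp); print(z,rel(G,T))
c=bot.camera('scene'); f=c['frame'][110:220,190:310]; cv2.imwrite('pics/d_sc.png',cv2.resize(f,None,fx=5,fy=5,interpolation=cv2.INTER_CUBIC)[:,:,::-1])
save(bot.camera('wrist'),'w_d')
E
```

```text
time: 23.92
ee_pos: [0.5168, -0.2265, 0.062]
tcp_rot: [0.1, 45.0, 54.0]
wrist_force: [-0.7, 0.4, -3.4]
opening: 0.0489
[ 0.5168 -0.2265  0.062 ] 0.0489297772002838 [-0.66437495  0.35141516 -3.35555399] [-43.   11.5 -12.5  72.9  44.6 -99.7]
[[ 5.894e-01  8.079e-01  1.100e-03  5.195e-01]
 [ 8.079e-01 -5.894e-01  1.100e-03 -2.233e-01]
 [ 1.500e-03  3.000e-04 -1.000e+00  6.290e-02]]
0.05 [0.0, 0.1, 0.0, 0.0098, 0.001, -0.0085]
0.044 [0.0, 0.1, 0.0, 0.014, 0.001, -0.0127]
```

View pics/d_sc.png

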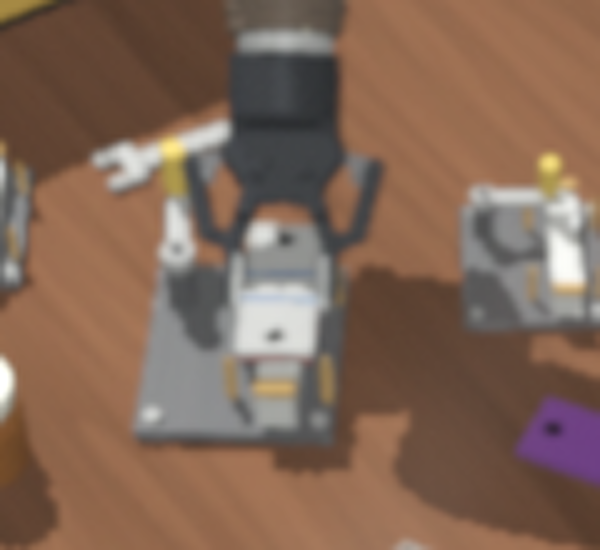

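View pics/w_d.png

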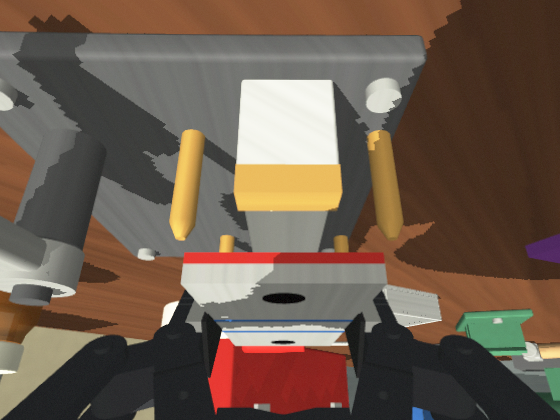

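```bash
python3 -m handwheel '[[0,0.1,0,0.003,0.001,-0.001,1],[0,0.1,0,0.007,0.001,-0.0055,1],[0,0.1,0,0.01,0.001,-0.0087,1],[0,0.1,0,0.0132,0.001,-0.012,1],[0,0.1,0,0.0132,0.001,-0.012,1]]'
python3 - <<'E'
from h import *
T=TW();o=bot.get_obs(); print(T[:3,3].round(4),o['opening'],o['wrist_force'],o['torque'])
Tp=np.load('Tp2.npy'); print((T@Tp)[:3].round(4))
G=plT([.5192,-.2219,.044],u(53.9),[0,0,-1])@np.linalg.inv(Tp); print(rel(G,T))
E
```

```text
time: 24.65
ee_pos: [0.5161, -0.2249, 0.0437]
tcp_rot: [0.2, 45.0, 54.0]
wrist_force: [-3.6, 0.7, 4.0]
opening: 0.0488
[ 0.5161 -0.2249  0.0437] 0.04884810675816108 [-3.56296151  0.73606066  4.00298267] [0.15192957 0.45533193 0.52655025]
[[ 5.899e-01  8.075e-01 -1.000e-04  5.188e-01]
 [ 8.075e-01 -5.899e-01  1.800e-03 -2.217e-01]
 [ 1.400e-03 -1.100e-03 -1.000e+00  4.460e-02]]
[-0.1, 0.1, -0.0, 0.0005, -0.0005, -0.0004]
```

Contact (force up by about 7 N) at the right height. Release and withdraw.

```bash
python3 -m handwheel '[[0,0,0,0,0,0,0],[0,0,0,0,0,0,-1],[0,0,0,0,0,0,-1],[0,0,0,0,0,0,-1],[0,0,0,0,0,0,-1],[0,0,0,-0.03,0,0,-1],[0,0,0,-0.07,0,0,-1],[0,0,0,-0.11,0,0,-1],[0,0,0,-0.15,0,0,-1],[0,0,0,-0.15,0,0,-1],[0,0,0,-0.15,0,0,-1]]'
python3 - <<'E'
from h import *
T=TW();o=bot.get_obs(); print(T[:3].round(4),o['opening'],o['wrist_force'],o['q'].round(1))
save(bot.camera('wrist'),'w_r2')
c=bot.camera('scene'); f=c['frame'][110:220,190:310]; cv2.imwrite('pics/r2_sc.png',cv2.resize(f,None,fx=5,fy=5,interpolation=cv2.INTER_CUBIC)[:,:,::-1])
E
```

```text
time: 26.02
ee_pos: [0.4538, -0.3105, 0.1483]
tcp_rot: [0.3, 45.1, 54.1]
wrist_force: [-0.0, 0.1, 0.6]
opening: 0.0851
[[ 0.4145 -0.8076  0.4194  0.4538]
 [ 0.5718  0.5897  0.5704 -0.3105]
 [-0.708   0.0034  0.7062  0.1483]] 0.08513727333671109 [-0.03598423  0.14512631  0.55794052] [ -53.4   14.6    0.4   92.5   42.4 -113.7]
```

View pics/w_r2.png

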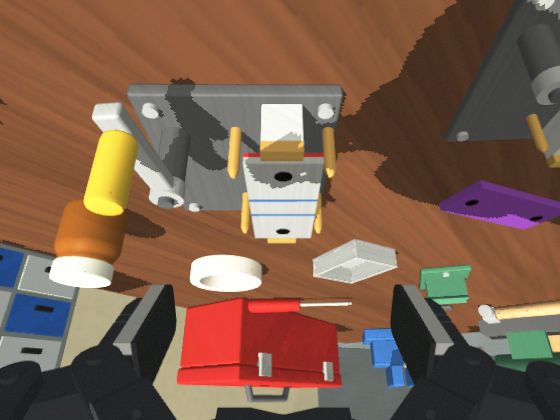

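View pics/r2_sc.png

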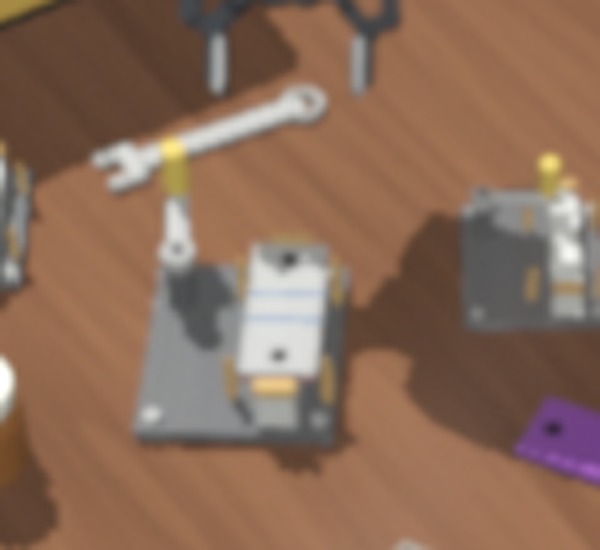

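Run:
```python
from h import *
c=bot.camera('side')
# fixture 3 base corners & handle in side image
f=c['frame'][230:370,280:420]; cv2.imwrite('pics/s3.png',cv2.resize(f,None,fx=4.2,fy=4.2,interpolation=cv2.INTER_CUBIC)[:,:,::-1])
F=np.array([.5192,-.2219,np.radians(-126.1)])
for X in [fx(.096,.119,.068,F),fx(.096,.119,.0,F)]: print(X, (proj(c,X)-[280,230])*4.2)
for d in bot.tip_of('clamp_grip',c)[:3]:
    uv=np.array(d['centre'])*px(c); print(d['conf'],uv,onz(c,uv,.0795))
```

```text
[ 0.55878795 -0.3695814   0.068     ] [[208.66573748 281.9254239 ]]
[ 0.55878795 -0.3695814   0.        ] [[200.29915385 322.77865741]]
0.47 [368.872 320.292] [[ 0.62413693 -0.48686766  0.0795    ]]
0.4 [232.68  286.482] [[ 0.30326209 -0.22298898  0.0795    ]]
```

View pics/s3.png

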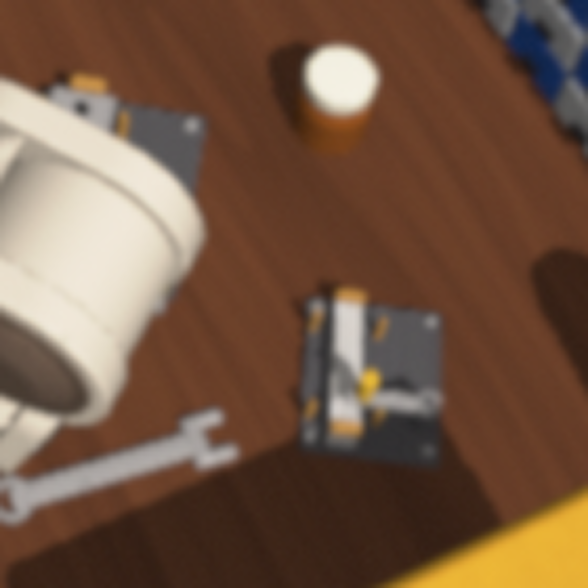

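```bash
cat >> h.py <<'E'
F2=np.array([.5192,-.2219,np.radians(-126.1)])
def levc(th,gap,z):
    t=np.array([np.cos(th),np.sin(th)]); r=np.array([np.sin(th),-np.cos(th)])
    q=np.array([.04,.075])+.062*r+gap*t
    return pose(fx(q[0],q[1],z,F2),[0,0,-1],u(-126.1+180+np.degrees(th)))
E
python3 - <<'E'
from h import *
T=TW(); print(rel(levc(1.72,.035,.2),T))
G=levc(1.72,.035,.2); U=T.copy(); U[2,3]+=.05; print(rel(U,T)); print(G[:3].round(3))
E
```

```text
[-8.2, 44.9, 3.1, -0.0276, -0.1196, 0.0463]
[0.0, -0.0, 0.0, -0.0354, 0.0002, 0.0353]
[[ 0.    -0.887  0.463  0.559]
 [ 0.     0.463  0.887 -0.37 ]
 [-1.     0.     0.     0.2  ]]
```

```bash
python3 -m handwheel '[[0,0,0,-0.035,0,0.035,1],[-2,10,0.5,-0.035,-0.03,0.037,1],[-4,20,1,-0.034,-0.06,0.039,1],[-6,30,2,-0.032,-0.09,0.042,1],[-8,40,3,-0.028,-0.12,0.046,1],[-8.2,44.9,3.1,-0.028,-0.12,0.046,1],[-8.2,44.9,3.1,-0.028,-0.12,0.046,1],[-8.2,44.9,3.1,-0.028,-0.12,0.046,1]]' 40
python3 - <<'E'
from h import *
T=TW();o=bot.get_obs(); print(T[:3].round(4),o['q'].round(1))
c=bot.camera('wrist'); save(c,'w_c1')
for d in bot.tip_of('clamp_grip',c)[:2]:
    uv=np.array(d['centre'])*px(c); print(d['conf'],uv,onz(c,uv,.0795,T))
for th in(1.5,1.6,1.7,1.8): print(th, proj(c,fx(.04+.062*np.sin(th),.075-.062*np.cos(th),.0995,F2),T))
for z in (.2,.13,.088): print(rel(levc(1.72,.035,z),T))
E
```

```text
time: 27.22
ee_pos: [0.5581, -0.3709, 0.2007]
tcp_rot: [-53.9, 89.9, 8.5]
wrist_force: [0.4, -0.3, -0.2]
opening: 0.0001
[[ 1.500e-03 -8.863e-01  4.631e-01  5.581e-01]
 [ 2.000e-04  4.631e-01  8.863e-01 -3.709e-01]
 [-1.000e+00 -1.300e-03  9.000e-04  2.007e-01]] [-33.6  21.4  24.   92.6   0.1 -96. ]
0.83 [337.4   208.404] [[ 0.52433736 -0.35575643  0.0795    ]]
0.65 [119.616 110.586] [[ 0.617574   -0.47666932  0.0795    ]]
1.5 [[359.95190765 225.9527387 ]]
1.6 [[350.38284608 224.39911157]]
1.7 [[340.62893197 223.75389647]]
1.8 [[330.81069707 224.02603494]]
[-0.0, 0.1, 0.1, 0.0007, 0.0002, 0.0014]
[-0.0, 0.1, 0.1, 0.0707, 0.0003, 0.0014]
[-0.0, 0.1, 0.1, 0.1127, 0.0003, 0.0013]
```

View pics/w_c1.png

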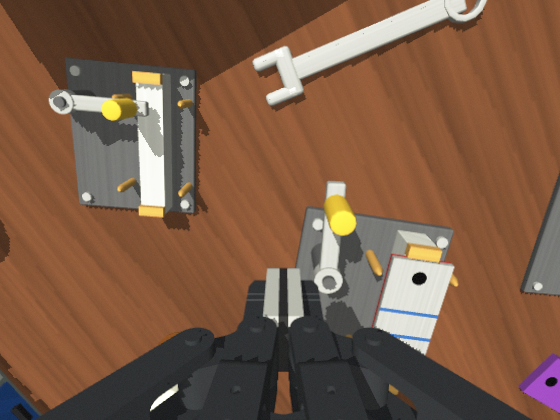

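```bash
python3 -m handwheel '[[0,0,0,0.05,0,0.0014,1],[0,0,0,0.09,0,0.0014,1],[0,0,0,0.1125,0,0.0014,1],[0,0,0,0.1125,0,0.0014,1],[0,0,0,0.1125,0,0.0014,1]]'
python3 - <<'E'
from h import *
T=TW();o=bot.get_obs(); print(T[:3,3].round(4),o['wrist_force'])
for th in np.arange(1.65,0.05,-.17): print(round(th,2),rel(levc(th,.023,.087),T))
E
```

```text
time: 27.95
ee_pos: [0.5592, -0.3708, 0.09]
tcp_rot: [-103.4, 89.8, -41.0]
wrist_force: [-0.2, 0.1, 0.5]
opening: -0.0003
[ 0.5592 -0.3708  0.09  ] [-0.17885816  0.10561909  0.47867038]
1.65 [3.9, -0.0, 0.2, 0.003, 0.0175, -0.0007]
1.48 [13.7, -0.0, 0.2, 0.0029, 0.0285, -0.0029]
1.31 [23.4, -0.0, 0.2, 0.0029, 0.0397, -0.0033]
1.14 [33.2, 0.0, 0.2, 0.0029, 0.0509, -0.0017]
0.97 [42.9, 0.0, 0.2, 0.0028, 0.0616, 0.0017]
0.8 [52.6, 0.0, 0.2, 0.0028, 0.0715, 0.0069]
0.63 [62.4, 0.1, 0.2, 0.0027, 0.0805, 0.0136]
0.46 [72.1, 0.1, 0.2, 0.0027, 0.0882, 0.0218]
0.29 [81.9, 0.1, 0.2, 0.0027, 0.0943, 0.0312]
0.12 [91.6, 0.1, 0.2, 0.0027, 0.0988, 0.0415]
```

Push to a nominal 0.12 first, then look.

```bash
python3 -m handwheel '[[4,0,0,0.002,0.0175,-0.0007,1],[13.7,0,0,0.002,0.0285,-0.003,1],[23.4,0,0,0.002,0.04,-0.0033,1],[33.2,0,0,0.002,0.051,-0.0017,1],[43,0,0,0.002,0.0615,0.0017,1],[52.6,0,0,0.002,0.0715,0.007,1],[62.4,0,0,0.002,0.0805,0.0135,1],[72.1,0,0,0.002,0.088,0.022,1],[82,0,0,0.002,0.0945,0.031,1],[91.6,0,0,0.002,0.099,0.0415,1],[91.6,0,0,0.002,0.099,0.0415,1]]'
python3 - <<'E'
from h import *
T=TW();o=bot.get_obs(); print(T[:3,3].round(4),o['wrist_force'],o['q'].round(1))
c=bot.camera('wrist'); save(c,'w_c2')
for th in (.12,.06,0,-.03): print(th,rel(levc(th,.023,.087),T))
for th in(0,.1,.2,.3): print(th, proj(c,fx(.04+.062*np.sin(th),.075-.062*np.cos(th),.0995,F2),T))
c=bot.camera('scene'); f=c['frame'][110:220,190:310]; cv2.imwrite('pics/c2_sc.png',cv2.resize(f,None,fx=5,fy=5,interpolation=cv2.INTER_CUBIC)[:,:,::-1])
E
```

```text
time: 29.32
ee_pos: [0.4913, -0.2876, 0.0881]
tcp_rot: [-10.1, 89.7, -39.2]
wrist_force: [-1.0, -0.1, -0.0]
opening: 0.0002
[ 0.4913 -0.2876  0.0881] [-0.98106756 -0.05530243 -0.04196496] [-30.3   7.3  -5.3  77.1  -0.   -1.2]
0.12 [0.1, 0.3, 0.0, 0.0011, -0.0007, -0.0]
0.06 [3.6, 0.3, 0.0, 0.0011, 0.003, -0.0013]
0 [7.0, 0.3, 0.0, 0.0011, 0.0069, -0.0023]
-0.03 [8.7, 0.3, 0.0, 0.0011, 0.0088, -0.0028]
0 [[369.07443673 334.52180637]]
0.1 [[351.33483335 333.35534648]]
0.2 [[333.46633094 333.70693394]]
0.3 [[315.72005478 335.56812055]]
```

View pics/w_c2.png

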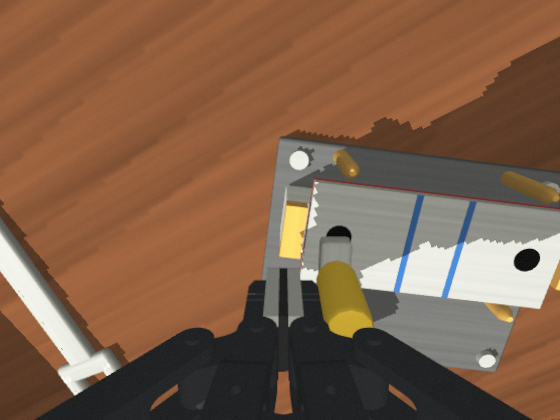

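View pics/c2_sc.png

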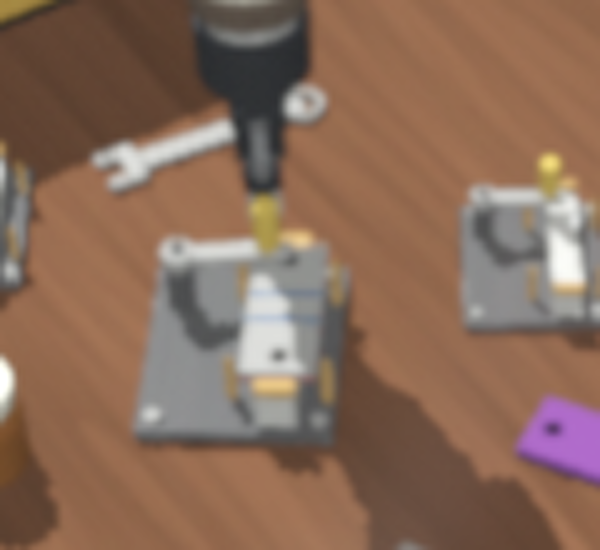

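```bash
python3 -m handwheel '[[3.6,0,0,0,0.003,-0.0013,1],[7,0,0,0,0.007,-0.0023,1],[7,0,0,0,0.007,-0.0023,1],[7,0,0,0,0.007,-0.0023,1]]'
python3 - <<'E'
from h import *
T=TW();o=bot.get_obs(); print(T[:3,3].round(4),o['wrist_force'],o['q'].round(1))
c=bot.camera('wrist'); save(c,'w_c3')
for th in (0,-.03,-.05): print(th,rel(levc(th,.023,.087),T))
for th in(0,.05,.1,.15): print(th, proj(c,fx(.04+.062*np.sin(th),.075-.062*np.cos(th),.0995,F2),T))
f=c['frame'][210:390,240:440]; cv2.imwrite('pics/c3z.png',cv2.resize(f,None,fx=3,fy=3,interpolation=cv2.INTER_CUBIC)[:,:,::-1])
E
```

```text
time: 29.92
ee_pos: [0.492, -0.2806, 0.0864]
tcp_rot: [-16.7, 89.9, -52.7]
wrist_force: [-0.9, -0.0, -0.9]
opening: 0.0001
[ 0.492  -0.2806  0.0864] [-0.92518863 -0.01402141 -0.93154133] [-29.7   7.1  -5.8  77.   -0.    6.4]
0 [0.1, 0.1, 0.0, -0.0006, 0.0004, 0.0004]
-0.03 [1.8, 0.1, 0.0, -0.0006, 0.0023, -0.0003]
-0.05 [2.9, 0.1, 0.0, -0.0006, 0.0035, -0.0007]
0 [[351.80329978 337.22976349]]
0.05 [[342.75612614 337.37824375]]
0.1 [[333.72079053 337.90980589]]
0.15 [[324.72900413 338.82174927]]
```

View pics/c3z.png

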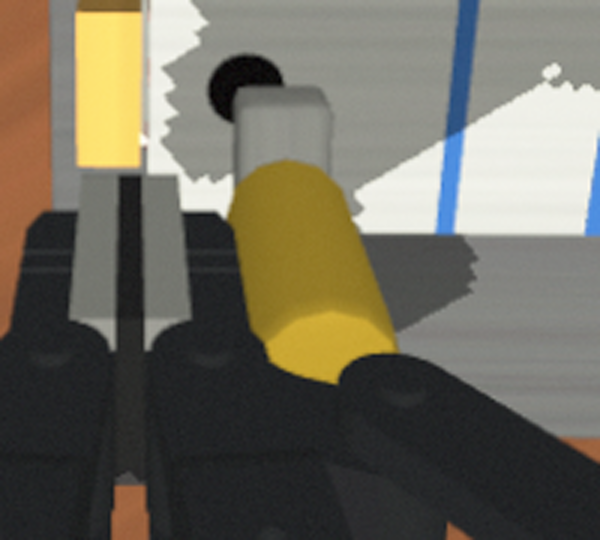

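```bash
python3 -m handwheel '[[1.5,0,0,0,0.002,0,1],[2,0,0,0,0.0035,-0.0005,1],[2,0,0,0,0.0035,-0.0005,1],[2,0,0,0,0.0035,-0.0005,1]]'
```

```text
time: 30.48
ee_pos: [0.4929, -0.2785, 0.0863]
tcp_rot: [-58.1, 89.7, -96.3]
wrist_force: [-5.3, -8.3, 0.1]
opening: 0.0001
```

```bash
python3 -m handwheel '[[0,0,0,0,-0.006,0,1],[0,0,0,0,-0.015,0,1],[0,0,0,-0.05,-0.015,0,1],[0,0,0,-0.1,-0.015,0,1],[0,0,0,-0.15,-0.015,0,1],[0,0,0,-0.15,-0.015,-0.02,1],[0,0,0,-0.15,0.02,-0.06,1],[0,0,0,-0.15,0.02,-0.06,1],[0,0,0,-0.15,0.02,-0.06,1]]'
python3 - <<'E'
from h import *
T=TW();o=bot.get_obs(); print(T[:3].round(4),o['wrist_force'],o['qd'].round(2))
c=bot.camera('wrist'); save(c,'w_e')
for th in(0,.1,.2): print(th, proj(c,fx(.04+.062*np.sin(th),.075-.062*np.cos(th),.0995,F2),T))
for x in(-.06,.06):
  for y in(-.025,.025): print(x,y,proj(c,fx(x,y,.048,F2),T).round(1))
save(bot.camera('scene'),'sc_e')
E
```

```text
time: 31.6
ee_pos: [0.4588, -0.2243, 0.2364]
tcp_rot: [-12.1, 89.8, -50.2]
wrist_force: [-0.5, -1.0, 0.3]
opening: -0.0
[[ 1.700e-03  6.177e-01  7.864e-01  4.588e-01]
 [-2.100e-03  7.864e-01 -6.177e-01 -2.243e-01]
 [-1.000e+00 -6.000e-04  2.600e-03  2.364e-01]] [-0.50717095 -1.00909763  0.31466967] [-0.78  0.97  0.61 -0.04 -0.03  0.04]
0 [[283.0011741 278.1626315]]
0.1 [[275.00380792 278.76851641]]
0.2 [[267.13421883 280.08149008]]
-0.06 -0.025 [[397.2 206.3]]
-0.06 0.025 [[393.8 258.7]]
0.06 -0.025 [[258.5 210.9]]
0.06 0.025 [[261.6 262.8]]
```

View pics/w_e.png

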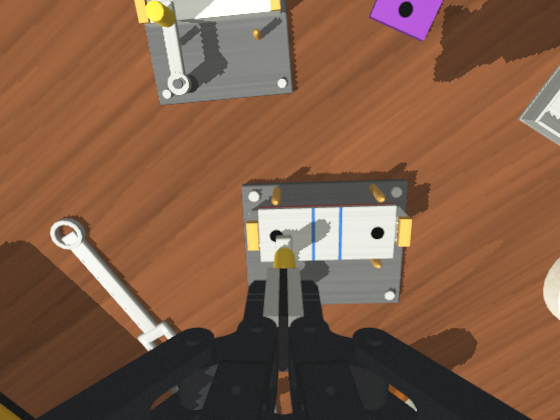

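View pics/sc_e.png

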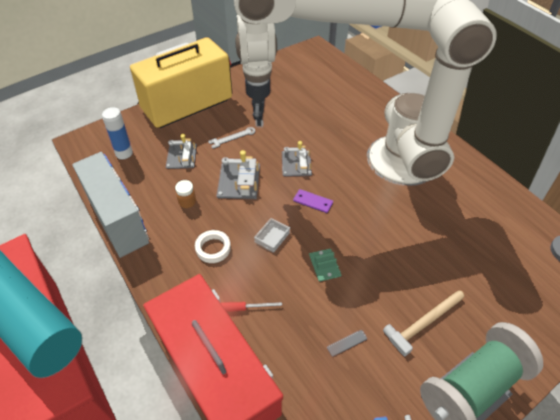

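```bash
python3 -m handwheel '[[0,0,0,-0.02,0,0,1],[0,0,0,-0.02,0,0,1],[0,0,0,-0.02,0,0,1]]'
python3 -c "
from workcell import bot
o=bot.get_obs(); print(o['wrist_force'],o['qd'].round(2)); print(bot.job_done())"
```

```text
time: 32.08
ee_pos: [0.4587, -0.2244, 0.2554]
tcp_rot: [-33.9, 89.9, -72.1]
wrist_force: [0.2, 0.1, 0.2]
opening: 0.0
[0.21564005 0.11346941 0.15945676] [ 0.14 -0.04 -0.58  0.15  0.06  0.04]
the job is handed in; nothing more can be done
None
```

I swung the clamp open and stood the plate on end in the green stand, letting go of it there. I then re-gripped it from the other side, laid it back in the fixture bare steel face up, and swung the clamp shut. The job was handed in after about 32 s of the 72 s allowed.

**Last checks (wrist camera):**
- The plate's corners were within about 2 pixels (roughly 1 mm) of where a seated plate should show. It lies between the stops and pins with the blue layout lines up. I checked its height only by contact when setting it down and by this corner match; I did not measure it separately after closing the clamp.
- The lever ran onto its stop with about 10 N of push, and the handle appeared within about 1 pixel of the 0 rad position.
- The wrist force was near zero and the gripper was clear and raised.
- The other things on the bench looked undisturbed in the overview image; I did not measure their positions.

**Deviations:**
- At the stand, joint 4 reached its limit with the tool leaning 50°, so I took the second grip at 45°.
- When I held the plate over the stand, its lower edge appeared about 3 pixels (around 1 mm) off my estimate. It still went into the slot without noticeable side force.

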